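# Feed the carrier into the catch with the push stick

## Task

A carrier is stuck in the guide channel of the feed track. Take the push stick from its leaning rest and, with the stick and not with your fingers, feed the carrier along the channel under the clear visor, against the spring plunger, until the catch drops behind its head and holds it there by itself; do not ram it. Then put the stick back leaning in its rest and let go, leaving everything else where it is.

Things in the scene. Friction and masses are not known exactly. Their poses are not given: they have to be found in the camera images.
- track: The feed track, fixed: aluminium base plate 300 x 100 mm with a straight steel guide channel along its middle and a clear visor on a frame over one end. Origin: centre of the underside, at table height; x = feed direction (towards the visor), z up. All offsets of the track's parts are along these axes from this origin.
- channel_mid (a point): Point on the channel's floor above the track's origin, 12 mm above the table. Walls 25 mm apart inside, 10 mm thick, tops 34 mm above the table, from x = -145 to +100 mm of the track. An end plate, top 42 mm above the table, shuts the channel at x = -142 mm, so it is entered only from above. Catch brackets at x = +2 to +18 mm, 68 mm tall.
- catch_tooth (a point): Lower edge of the catch's holding face: x = +53 mm, 38 mm above the table. The carrier's head lifts the tooth (under 1 N more push), which then drops behind the head. Held, the carrier's centre is at x = about +47 mm, its tail end at +5 mm. Push it 3 to 6 mm beyond that (6 = hard stop; 8 to 15 N in all with friction) for the tooth to drop; else the spring throws it back about 14 mm.
- plunger_face (a point): Face of the spring plunger when fully out: x = +75 mm, 26 mm above the table; it does not move with the plunger.
- visor_edge (a point): Upper edge of the clear visor: x = -62 mm, 212 mm above the table. The visor slopes from there down to its lower edge (x = -20 mm, 145 mm up); two side rails, 98 mm apart outside, run on to x = +141 mm. To follow the stroke the hand must lean back 35 to 50 degrees, fingers pointing down and forward along the feed.
- carrier_center (a point): The carrier, loose in the channel: black plastic with brass inlays, 84 x 22 mm, about 100 g; front 36 mm: head 34 mm high; rear 48 mm: tail bar 20 mm high. Point: midway along length and width, 10 mm above its underside (half-way up the tail); x points to the head (feed direction); tail end face 42 mm behind the point, nose 42 mm ahead.
- plunger (a joint): Travel of the spring plunger, m: 0 = fully out, 0.014 = carrier held by the catch, 0.020 = hard stop. Its spring pushes back with about 2.5 N at 0 and 6 N at 0.020.
- catch (a joint): Angle of the catch arm, rad: 0 = hanging down (at rest, or hooked behind the head), about 0.2 while it rides on the carrier's head.
- stick_center (a point): The push stick: plain beech bar 120 mm long, 14 mm wide (its y), 12 mm thick (its x), about 50 g, square cut. Point: its centre; z runs along it to the upper end. It leans in the rest, upper end to the left, its upper half free to be gripped across the 14 mm width (about 25 mm above the centre is good; nothing but the tongue behind it).
- rest: The stick's rest, fixed: base plate 110 x 70 mm with an aluminium trough leaning 40 degrees from vertical, upper end towards the rest's -x. Origin: centre of the underside. Foot ledge centre at x = +30 mm, 22 mm up; cheeks 22 mm apart inside, 40 mm long up the slope; a tongue 10 mm wide, 78 mm up the slope, lies behind (below) the stick.
- rest_seat (a point): Where the centre of the push stick is when it leans in the rest (60 mm up the slope from the ledge). Axes as those of the rest (not leaning).
- spare: Bystander, to be left where it is: a spare carrier, the same shape, lying on the plate.
- driver: Bystander, to be left where it is: a screwdriver, 160 mm.
- brush: Bystander, to be left where it is: a hand brush, 180 mm.
- wrench: Bystander, to be left where it is: a wrench, 160 mm.
- jar: Bystander, to be left where it is: a lidded jar, 60 mm across and 75 mm tall.
- bin: Bystander, to be left where it is: an open grey parts bin, 150 x 110 x 60 mm, with two black offcuts in it.

How it is judged:
By the outcome, as a careful person would: the job done as asked, in the order asked, and still so for the second after the job is handed in, with the robot touching nothing.
It also fails if it takes over 58 s, if anything falls off the work surface, if the arm or the gripper's body presses on something with over 40 N, if the wrist force passes 120 N, or if a joint passes its speed limit or range.

## Robot

A 6-joint arm with a two-finger parallel gripper is mounted at the origin on the work surface. World frame = base frame: x ahead of the robot, y to its left, z up, the work surface at z = 0. Lengths are in m, angles in degrees, forces in N, time in s.
With the tool pointing down it reaches from about 0.4 to 0.825 m from the base axis. Payload 7 kg.
Tool frame: the origin (TCP) lies between the finger pads; the fingertips stand 19 mm ahead of it and the grasp point (between the pads) is the TCP (r.finger_overhang is the distance from the TCP to the fingertips, in m); z points along the fingers, y is the direction in which the jaws open and shut (so a half turn about z gives the same grasp; the last joint's range is limited). The gripper opens to 88 mm and grips with 3 to 60 N. Pads are 19 mm wide; open, the fingers measure 130 mm over their backs; the gripper's body (78 mm by 193 mm) begins 47 mm behind the grasp point.
Start: joints at [-59.238, 20.546, 0.682, 0, -70.136, -16.507], TCP at [0.166, -0.654, 0.246] pointing down, gripper open.
Joint ranges: [-176.03, 176.03], [-82.01, 121.73], [-58.28, 71.71], [-173.87, 95.51], [-174.79, -0.11], [-173.66, 173.66]. Speed limits (degrees/s): [136.94, 136.94, 172.46, 180, 180, 180].

## Interface

Orientations are given as [roll, pitch, yaw] about the fixed x, y, z axes, in that order (R = Rz(yaw) Ry(pitch) Rx(roll)).
In Python, from plant import r, optics gives the robot as it stands. The module is installed in compiled form; this text tells all that it offers.
- The arm moves only by the tool step_arm, never from a script. Its argument "increments" is a list of rows, each an object of numbers: "tx", "ty", "tz": the shift along the world's x, y, z in mm; "ax", "ay", "az": the turn, a rotation vector about the world's x, y, z in degrees; "claw": the gripper command: -1 is shut, 1 is fully open, values between are in proportion. In form: [{"tx": .., "ty": .., "tz": .., "ax": .., "ay": .., "az": .., "claw": ..}, ...]. A call has 1 to 12 rows; each row shifts and turns the commanded pose from where the row before left it; what a row does not reach is not made up. A row lasts 1/10 s, in which the tool goes at most 50 mm and 8.59 degrees, less where a joint would pass 70% of its speed; a pose out of reach is approached as far as the arm can. A call with a gripper value outside its range is refused whole. The fingers move at their own pace and stop on an object; "newtons" is the grip in N (left out, the last holds). Time passes only in rows, so rows that do not move let the fingers close. It gives the time, the measured TCP pose, the force and the opening at its end, in the units of the state.
- r.get_state(): the state, without advancing time (a new reading comes with each control period).
- optics.capture(name): name is "scene" or "top"; returns a dict with "image" (420x560x3 uint8, blue, green, red), "depth" (420x560 float32, m along the optical axis (not along the pixel's ray), 0 where there is no reading), "fx", "fy", "cx", "cy" (pixels), "distortion" ([k1, k2, p1, p2, k3] as OpenCV has them; the pictures are not rectified), "R" (3x3) and "t" (3): a world point X has camera coordinates R X + t. Camera axes: x right, y down, z forward; pixel columns grow to the right and rows downward; lengths in m; the calibration is good to about 2 mm. A picture is of the moment at which its call begins.
- r.close_job(): hands the job in, once; it reports no verdict.
The state is a dict: "time_s": time; "joints": joint angles; "qd": joint speeds; "joint_torque": joint torques, N m; "tcp_pos": TCP position; "eef_rot": TCP orientation; "contact_force": force on the tool from outside, world axes, zero at the start; "moment": the same for the moment, N m; "gripper_width": finger opening in m.
Only numpy, scipy, OpenCV 4.12 (cv2) and the standard library are available. Lean on these libraries where they do the work, as an engineer would, in place of code of your own. Each camera call takes 0.05 s, during which the arm holds its last target. There are 200 camera calls.

## Working session

There is one attempt and no reset: what is moved stays moved. The work goes in short steps, Python scripts to look and compute and a tool call to move; the robot and the scene stay as the last step left them, time stands still between calls to the robot, and variables do not carry over. Pictures are saved under pics/ and viewed, about 8 in all and at most 12, crops included, and the job is handed in when it is done.

Besides the shell and the picture viewer there is one more tool, called after ">>>" in YAML: its name, and indented under it one key for each argument. step_arm: Moves the arm, as the interface text tells. Its arguments: {"type":"object","properties":{"increments":{"type":"array","items":{"type":"object","properties":{"tx":{"type":"number"},"ty":{"type":"number"},"tz":{"type":"number"},"ax":{"type":"number"},"ay":{"type":"number"},"az":{"type":"number"},"claw":{"type":"number"}}}},"newtons":{"type":"number"}},"required":["increments"]}

```bash
mkdir -p pics; cat > h.py <<'E'
import numpy as np, cv2, pickle
from plant import r, optics
def cap(n,tag):
    c=optics.capture(n); pickle.dump(c,open(f'pics/{tag}.pkl','wb')); cv2.imwrite(f'pics/{tag}.png',c['image']); return c
def load(tag): return pickle.load(open(f'pics/{tag}.pkl','rb'))
def K(c): return np.array([[c['fx'],0,c['cx']],[0,c['fy'],c['cy']],[0,0,1]])
def ray(c,u,v):
    p=cv2.undistortPoints(np.array([[[u,v]]],float),K(c),np.array(c['distortion'],float))[0,0]
    return np.array([p[0],p[1],1.])
def pt(c,u,v,w=1):
    d=c['depth'][int(v)-w:int(v)+w+1,int(u)-w:int(u)+w+1]; d=np.median(d[d>0]) if (d>0).any() else np.nan
    return np.array(c['R']).T@(ray(c,u,v)*d-np.array(c['t']))
def atz(c,u,v,z):
    R=np.array(c['R']);o=-R.T@np.array(c['t']);d=R.T@ray(c,u,v); return o+d*(z-o[2])/d[2]
def proj(c,X):
    rv=cv2.Rodrigues(np.array(c['R'],float))[0]
    return cv2.projectPoints(np.array(X,float).reshape(-1,1,3),rv,np.array(c['t'],float),K(c),np.array(c['distortion'],float))[0][:,0]
E
python3 - <<'E'
from h import *
print(r.get_state())
for n in('scene','top'):
    c=cap(n,n+'0'); print(n,-np.array(c['R']).T@np.array(c['t']),np.array(c['R'])[2],c['fx'])
a=[cv2.imread(f'pics/{n}0.png') for n in('scene','top')]
cv2.imwrite('pics/top0b.png',cv2.resize(a[1],(784,588),interpolation=3))
cv2.imwrite('pics/scene0b.png',cv2.resize(a[0],(784,588),interpolation=3))
E
```

```text
{'time_s': 0.0, 'joints': array([-5.92385129e+01,  2.05905881e+01,  6.34449915e-01, -2.26660881e-02,
       -7.01338573e+01, -1.65071076e+01]), 'qd': array([-0.01959465,  0.0162824 ,  0.09454391, -0.04736184,  0.15520809,
        0.00675051]), 'joint_torque': array([ 4.75655488e-04, -5.82716489e+01,  2.93056941e+01,  6.99678987e+00,
        7.00867851e-03, -1.89024017e-04]), 'tcp_pos': array([ 0.1660897 , -0.65378409,  0.24462933]), 'eef_rot': array([ 1.79907659e+02, -5.14422448e-03, -1.65753336e+02]), 'contact_force': array([-0.02613   , -0.31319546, -0.03937565]), 'moment': array([-0.02606615,  0.01317892,  0.0044071 ]), 'gripper_width': 0.0876885466339011}
scene [ 1.01558489 -0.49272616  1.08192154] [-0.38580478  0.4205825  -0.82113643] 491.91415036037864
top [ 0.37519387 -0.01334142  1.13546392] [ 0.18351771 -0.00455866 -0.98300583] 432.81878997897485
```

View pics/top0b.png

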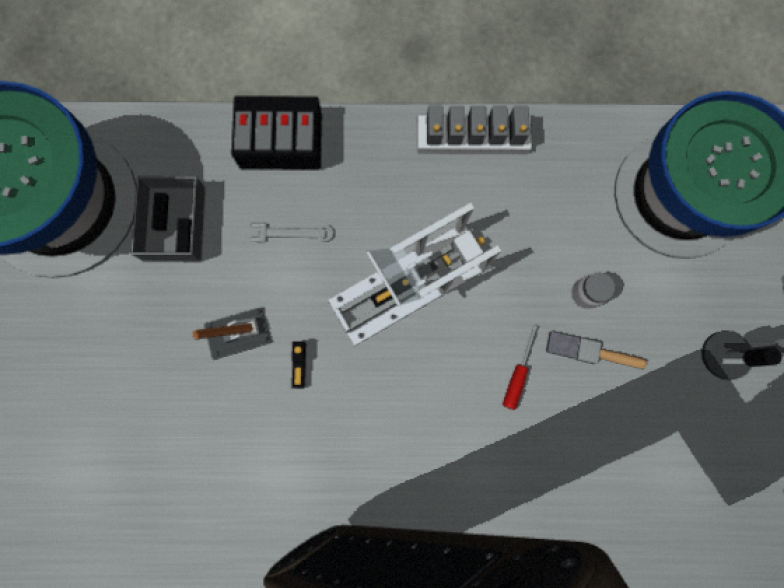

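View pics/scene0b.png

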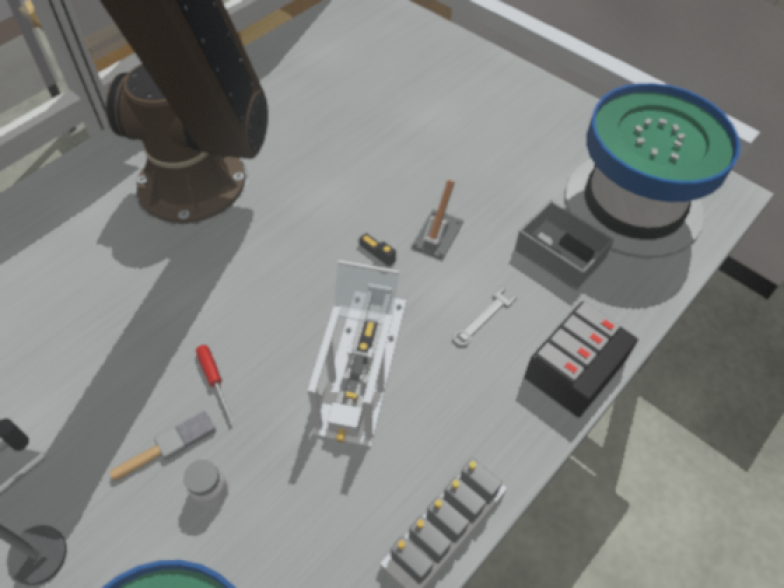

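```bash
python3 - <<'E'
from h import *
t=cv2.imread('pics/top0.png');s=cv2.imread('pics/scene0.png')
cr=lambda im,x,y,w,h,k:cv2.resize(im[y:y+h,x:x+w],(w*k,h*k),interpolation=cv2.INTER_CUBIC)
cv2.imwrite('pics/c1.png',cr(t,228,138,140,115,5))
# rest: top left half / scene right half ; scene track
a=cr(t,132,212,66,50,6); b=cr(s,280,122,66,66,6)
C=np.zeros((600,800,3),np.uint8); C[:300,:396]=a; C[:396,400:796]=b
cv2.imwrite('pics/c2.png',C)
cv2.imwrite('pics/c3.png',cr(s,212,180,90,145,4))
E
```

```text
(no output)
```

View pics/c1.png

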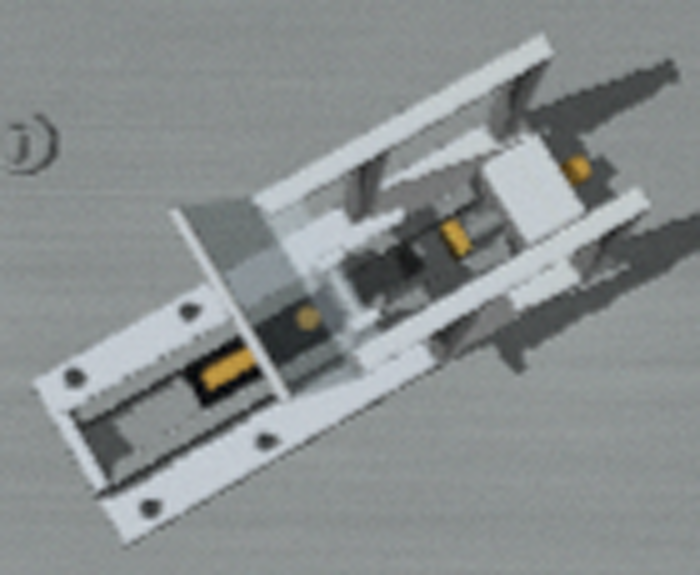

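View pics/c2.png

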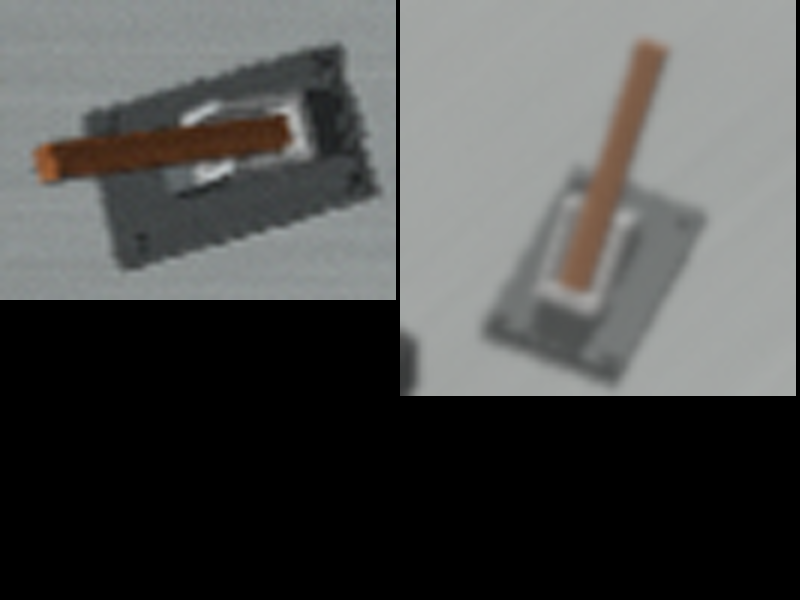

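View pics/c3.png

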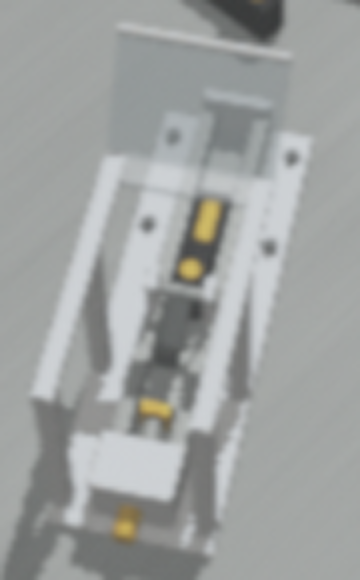

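```bash
python3 - <<'E'
from h import *
from scipy.optimize import least_squares
T=load('top0');S=load('scene0')
P=lambda u,v,x,y,k:(x+(u+.5)/k-.5,y+(v+.5)/k-.5)
# rest
A=[P(*q,132,212,6) for q in[(82,118),(340,45),(380,195),(125,270)]]
B=[P(u-400,v,280,122,6) for u,v in[(705,215),(615,385),(485,335),(578,170)]]
for q in A: print('A',atz(T,*q,0.006),pt(T,*q))
for q in B: print('B',atz(S,*q,0.006),pt(S,*q))
print('stick top', pt(T,*P(47,162,132,212,6)),pt(S,*P(250,47,280,122,6)),'bot',pt(T,*P(270,135,132,212,6)),pt(S,*P(175,280,280,122,6)))
for n,q in dict(c1=(40,384),c2=(127,540),b1=(75,378),b2=(150,508),b3=(190,311),b4=(265,441),v1=(177,212),v2=(285,396),r1=(543,42),r2=(643,197),tail=(197,387),tailtop=(228,372),ep=(90,455)).items():
    p=P(*q,228,138,5); print(n,p,pt(T,*p),atz(T,*p,.212 if n[0]=='v' else .012))
print(atz(T,*P(197,387,228,138,5),.032))
E
```

```text
A [0.50518671 0.31272235 0.006     ] [0.50570499 0.31402238 0.00149679]
A [0.53756597 0.2019144  0.006     ] [ 0.53856399  0.20323747 -0.00094224]
A [0.4719553  0.18209126 0.006     ] [ 4.72490722e-01  1.83172663e-01 -2.49759902e-04]
A [0.43949024 0.29053445 0.006     ] [0.43950269 0.29059329 0.0057813 ]
B [0.50511583 0.3087434  0.006     ] [0.50393416 0.3105987  0.00350938]
B [0.53955422 0.1998202  0.006     ] [5.36942321e-01 2.03620085e-01 9.65961910e-05]
B [0.47618607 0.18122901 0.006     ] [ 0.47254534  0.18577795 -0.00126206]
B [0.44163158 0.28917372 0.006     ] [ 0.43673301  0.29584708 -0.00318277]
stick top [0.47544717 0.29440187 0.1134347 ] [0.47486864 0.29006216 0.11359946] bot [0.49452844 0.22401945 0.03737675] [0.49798733 0.21796156 0.03142075]
c1 (235.6, 214.4) [0.55037951 0.07771498 0.00605572] [0.54945748 0.07723573 0.012     ]
c2 (253.0, 245.6) [0.46825218 0.03091265 0.00736692] [0.46786999 0.0307309  0.012     ]
b1 (242.6, 213.2) [0.55296059 0.05903035 0.01034868] [0.55269968 0.05892413 0.012     ]
b2 (257.6, 239.2) [0.48456401 0.01898568 0.01119596] [0.48448579 0.018
[... 196 characters left out ...]
012     ]
v1 (263.0, 180.0) [0.59419425 0.00244296 0.21465066] [0.59482466 0.0024884  0.212     ]
v2 (284.6, 216.8) [ 0.51330813 -0.04453574  0.21343944] [ 0.51352375 -0.04458444  0.212     ]
r1 (336.2, 146.0) [ 0.69371993 -0.16999456  0.1476867 ] [ 0.73747448 -0.19151332  0.012     ]
r2 (356.2, 177.0) [ 0.6175335  -0.21462031  0.14990845] [ 0.65144401 -0.2427852   0.012     ]
tail (267.0, 215.0) [ 0.54511249 -0.00530482  0.03150492] [ 0.54811464 -0.00516283  0.012     ]
tailtop (273.2, 212.0) [ 0.55276523 -0.02127129  0.03294339] [ 0.55613836 -0.02142193  0.012     ]
ep (245.6, 228.6) [0.50847012 0.04881589 0.04155579] [0.51207105 0.05049529 0.012     ]
[ 0.54503629 -0.00530842  0.032     ]
```

```bash
cat >> h.py <<'E'
from scipy.spatial.transform import Rotation as Ro
def rot(yaw,lean): # tool z = sin(lean)*(cos yaw,sin yaw,0)+cos(lean)*down ; tool y = -(left normal)
    a,l=np.radians([yaw,lean]); z=np.array([np.sin(l)*np.cos(a),np.sin(l)*np.sin(a),-np.cos(l)])
    y=-np.array([-np.sin(a),np.cos(a),0]); return Ro.from_matrix(np.c_[np.cross(y,z),y,z])
def cur(s=None): s=s or r.get_state(); return Ro.from_euler('xyz',s['eef_rot'],degrees=True)
def need(Rt,Rc=None): return np.round(((Rt)*(Rc or cur()).inv()).as_rotvec(degrees=True),2)
E
python3 - <<'E'
from h import *
c=cur(); print(need(rot(-73.7,0)), need(rot(-73.7,40),rot(-73.7,0)))
E
```

```text
[-4.000e-02 -9.000e-02  9.205e+01] [-38.39 -11.23   0.  ]
```

>>> step_arm:
  increments:
    - {"tx":25,"ty":40,"tz":9,"az":7.67,"claw":1}
    - {"tx":25,"ty":40,"tz":9,"az":7.67,"claw":1}
    - {"tx":25,"ty":40,"tz":9,"az":7.67,"claw":1}
    - {"tx":25,"ty":40,"tz":9,"az":7.67,"claw":1}
    - {"tx":25,"ty":40,"tz":9,"az":7.67,"claw":1}
    - {"tx":25,"ty":40,"tz":9,"az":7.67,"claw":1}
    - {"tx":25,"ty":40,"tz":9,"az":7.67,"claw":1}
    - {"tx":25,"ty":40,"tz":9,"az":7.67,"claw":1}
    - {"tx":25,"ty":40,"tz":9,"az":7.67,"claw":1}
    - {"tx":25,"ty":40,"tz":9,"az":7.67,"claw":1}
    - {"tx":25,"ty":40,"tz":9,"az":7.67,"claw":1}
    - {"tx":25,"ty":40,"tz":9,"az":7.67,"claw":1}

```text
$.increments[0]: bad value
```

>>> step_arm:
  increments:
    - {"ty":41,"tz":0,"ax":-3.2,"ay":-0.94}
    - {"ty":41,"tz":0,"ax":-3.2,"ay":-0.94}
    - {"ty":41,"tz":0,"ax":-3.2,"ay":-0.94}
    - {"ty":41,"tz":0,"ax":-3.2,"ay":-0.94}
    - {"ty":41,"tz":0,"ax":-3.2,"ay":-0.94}
    - {"ty":41,"tz":0,"ax":-3.2,"ay":-0.94}
    - {"ty":41,"tz":-20,"ax":-3.2,"ay":-0.94}
    - {"ty":41,"tz":-20,"ax":-3.2,"ay":-0.94}
    - {"ty":41,"tz":-25,"ax":-3.2,"ay":-0.94}
    - {"ty":41,"tz":-25,"ax":-3.2,"ay":-0.94}
    - {"ty":41,"tz":-28,"ax":-3.2,"ay":-0.94}
    - {"ty":41,"tz":-28,"ax":-3.2,"ay":-0.94}

```text
$.increments[0]: bad value
```

```bash
python3 - <<'E'
from h import *
s=r.get_state(); print(s['time_s'],s['tcp_pos'],s['joints'],need(rot(-73.7,40)))
print((np.array([.482,.270,.087])-s['tcp_pos'])*1e3)
E
```

```text
0.1 [ 0.16609561 -0.65383603  0.24470969] [-5.92380148e+01  2.05885731e+01  6.40128883e-01 -1.80671945e-02
 -7.01352809e+01 -1.65059650e+01] [-38.66  21.97  87.97]
[ 315.90438672  923.83603291 -157.7096914 ]
```

>>> step_arm:
  increments:
    - {"tx":25,"ty":40,"tz":9,"ax":0,"ay":0,"az":7.67,"claw":1}

```text
time_s: 0.2
tcp_pos: [0.1892, -0.6154, 0.2512]
eef_rot: [179.7, -0.1, -158.2]
contact_force: [1.4, 0.8, 0.3]
gripper_width: 0.0877
```

All seven keys are needed in every row.

>>> step_arm:
  increments:
    - {"tx":25,"ty":40,"tz":9,"ax":0,"ay":0,"az":7.67,"claw":1}
    - {"tx":25,"ty":40,"tz":9,"ax":0,"ay":0,"az":7.67,"claw":1}
    - {"tx":25,"ty":40,"tz":9,"ax":0,"ay":0,"az":7.67,"claw":1}
    - {"tx":25,"ty":40,"tz":9,"ax":0,"ay":0,"az":7.67,"claw":1}
    - {"tx":25,"ty":40,"tz":9,"ax":0,"ay":0,"az":7.67,"claw":1}
    - {"tx":25,"ty":40,"tz":9,"ax":0,"ay":0,"az":7.67,"claw":1}
    - {"tx":25,"ty":40,"tz":9,"ax":0,"ay":0,"az":7.67,"claw":1}
    - {"tx":25,"ty":40,"tz":9,"ax":0,"ay":0,"az":7.67,"claw":1}
    - {"tx":25,"ty":40,"tz":9,"ax":0,"ay":0,"az":7.67,"claw":1}
    - {"tx":25,"ty":40,"tz":9,"ax":0,"ay":0,"az":7.67,"claw":1}
    - {"tx":25,"ty":40,"tz":9,"ax":0,"ay":0,"az":7.67,"claw":1}

```text
time_s: 1.3
tcp_pos: [0.4666, -0.1723, 0.354]
eef_rot: [-180.0, 0.0, -73.4]
contact_force: [1.1, -1.7, 0.2]
gripper_width: 0.0875
```

>>> step_arm:
  increments:
    - {"tx":0,"ty":41,"tz":0,"ax":-3.2,"ay":-0.94,"az":0,"claw":1}
    - {"tx":0,"ty":41,"tz":0,"ax":-3.2,"ay":-0.94,"az":0,"claw":1}
    - {"tx":0,"ty":41,"tz":0,"ax":-3.2,"ay":-0.94,"az":0,"claw":1}
    - {"tx":0,"ty":41,"tz":0,"ax":-3.2,"ay":-0.94,"az":0,"claw":1}
    - {"tx":0,"ty":41,"tz":0,"ax":-3.2,"ay":-0.94,"az":0,"claw":1}
    - {"tx":0,"ty":41,"tz":0,"ax":-3.2,"ay":-0.94,"az":0,"claw":1}
    - {"tx":0,"ty":41,"tz":0,"ax":-3.2,"ay":-0.94,"az":0,"claw":1}
    - {"tx":0,"ty":41,"tz":-20,"ax":-3.2,"ay":-0.94,"az":0,"claw":1}
    - {"tx":0,"ty":41,"tz":-20,"ax":-3.2,"ay":-0.94,"az":0,"claw":1}
    - {"tx":0,"ty":41,"tz":-25,"ax":-3.2,"ay":-0.94,"az":0,"claw":1}
    - {"tx":0,"ty":41,"tz":-25,"ax":-3.2,"ay":-0.94,"az":0,"claw":1}
    - {"tx":0,"ty":41,"tz":-25,"ax":-3.2,"ay":-0.94,"az":0,"claw":1}

```text
time_s: 2.5
tcp_pos: [0.4658, 0.3195, 0.2375]
eef_rot: [-179.9, -40.2, -73.7]
contact_force: [0.9, 0.7, 0.5]
gripper_width: 0.0878
```

```bash
python3 - <<'E'
from h import *
s=r.get_state(); print(s['time_s'],s['tcp_pos'],s['joints'],need(rot(-73.7,40)))
print((np.array([.482,.270,.087])-s['tcp_pos'])*1e3)
E
```

```text
2.5 [0.46580917 0.31948298 0.2374813 ] [ 68.68672861  23.946973   -15.62602335  23.36415227 -84.61008809
 -61.81912792] [ 0.13  0.12 -0.05]
[  16.19082594  -49.48297592 -150.48130277]
```

>>> step_arm:
  increments:
    - {"tx":2,"ty":-4,"tz":-35,"ax":0,"ay":0,"az":0,"claw":1}
    - {"tx":2,"ty":-4,"tz":-35,"ax":0,"ay":0,"az":0,"claw":1}
    - {"tx":1,"ty":-4.5,"tz":-34.5,"ax":0,"ay":0,"az":0,"claw":1}
    - {"tx":2.8,"ty":-9.2,"tz":-11.5,"ax":0,"ay":0,"az":0,"claw":1}
    - {"tx":2.8,"ty":-9.2,"tz":-11.5,"ax":0,"ay":0,"az":0,"claw":1}
    - {"tx":2.8,"ty":-9.2,"tz":-11.5,"ax":0,"ay":0,"az":0,"claw":1}
    - {"tx":2.8,"ty":-9.4,"tz":-11.5,"ax":0,"ay":0,"az":0,"claw":1}
    - {"tx":0,"ty":0,"tz":0,"ax":0,"ay":0,"az":0,"claw":1}

```text
time_s: 3.3
tcp_pos: [0.4818, 0.2662, 0.0867]
eef_rot: [179.9, -40.2, -73.7]
contact_force: [-0.2, 0.3, -0.0]
gripper_width: 0.0875
```

```bash
python3 - <<'E'
from h import *
t=cap('top','t1')['image'];s=cap('scene','s1')['image']
cr=lambda im,x,y,w,h,k:cv2.resize(im[y:y+h,x:x+w],(w*k,h*k),interpolation=cv2.INTER_CUBIC)
C=np.zeros((400,800,3),np.uint8); C[:,:400]=cr(t,110,185,100,100,4); C[:,400:]=cr(s,260,90,100,100,4)
cv2.imwrite('pics/g1.png',C)
s=r.get_state(); print(s['tcp_pos'],s['contact_force'])
E
```

```text
[0.48248021 0.26837501 0.08814092] [0.61504012 0.29208207 1.2115798 ]
```

View pics/g1.png

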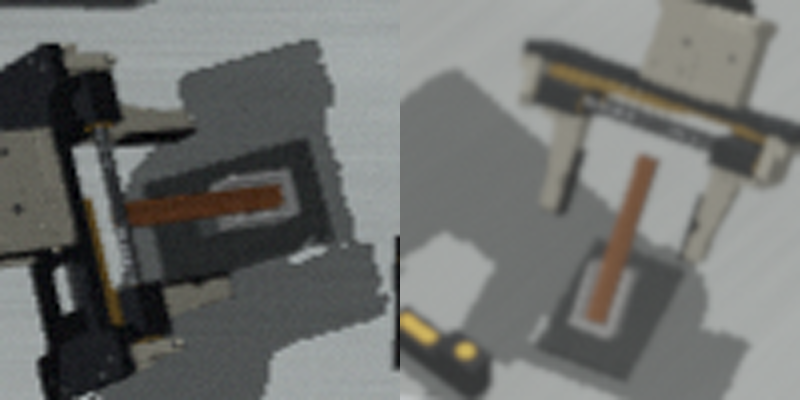

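>>> step_arm:
  increments:
    - {"tx":0,"ty":0,"tz":0,"ax":0,"ay":0,"az":0,"claw":-1}
    - {"tx":0,"ty":0,"tz":0,"ax":0,"ay":0,"az":0,"claw":-1}
    - {"tx":0,"ty":0,"tz":0,"ax":0,"ay":0,"az":0,"claw":-1}
    - {"tx":0,"ty":0,"tz":0,"ax":0,"ay":0,"az":0,"claw":-1}
    - {"tx":0,"ty":0,"tz":0,"ax":0,"ay":0,"az":0,"claw":-1}
    - {"tx":0,"ty":0,"tz":0,"ax":0,"ay":0,"az":0,"claw":-1}
  newtons: 60

```text
time_s: 4.0
tcp_pos: [0.4824, 0.2684, 0.0881]
eef_rot: [-179.9, -40.0, -73.7]
contact_force: [-0.6, -0.4, 0.0]
gripper_width: 0.0451
```

```bash
python3 - <<'E'
from h import *
s=r.get_state(); print(s['time_s'],s['tcp_pos'],s['eef_rot'],s['gripper_width'],s['contact_force'],s['moment'])
E
```

```text
4.0 [0.4823715  0.26835579 0.08814429] [-179.93201306  -40.02081314  -73.7249607 ] 0.045096015293934213 [-0.56483261 -0.43260157  0.0101298 ] [2.07115025 0.69745129 0.00749916]
```

>>> step_arm:
  increments:
    - {"tx":0,"ty":0,"tz":0,"ax":0,"ay":0,"az":0,"claw":-1}
    - {"tx":0,"ty":0,"tz":0,"ax":0,"ay":0,"az":0,"claw":-1}
    - {"tx":0,"ty":0,"tz":0,"ax":0,"ay":0,"az":0,"claw":-1}
    - {"tx":0,"ty":0,"tz":0,"ax":0,"ay":0,"az":0,"claw":-1}
    - {"tx":0,"ty":0,"tz":0,"ax":0,"ay":0,"az":0,"claw":-1}
    - {"tx":0,"ty":0,"tz":0,"ax":0,"ay":0,"az":0,"claw":-1}

```text
time_s: 4.6
tcp_pos: [0.4824, 0.2683, 0.0881]
eef_rot: [-179.9, -40.0, -73.7]
contact_force: [-0.0, -0.2, -0.1]
gripper_width: 0.0138
```

>>> step_arm:
  increments:
    - {"tx":-1.8,"ty":6.2,"tz":7.7,"ax":0,"ay":0,"az":0,"claw":-1}
    - {"tx":-1.8,"ty":6.2,"tz":7.7,"ax":0,"ay":0,"az":0,"claw":-1}
    - {"tx":-1.8,"ty":6.2,"tz":7.7,"ax":0,"ay":0,"az":0,"claw":-1}
    - {"tx":0,"ty":0,"tz":20,"ax":0,"ay":0,"az":0,"claw":-1}
    - {"tx":0,"ty":0,"tz":35,"ax":0,"ay":0,"az":0,"claw":-1}
    - {"tx":0,"ty":0,"tz":35,"ax":0,"ay":0,"az":0,"claw":-1}
    - {"tx":0,"ty":0,"tz":0,"ax":0,"ay":0,"az":0,"claw":-1}

```text
time_s: 5.3
tcp_pos: [0.478, 0.2895, 0.206]
eef_rot: [-179.5, -39.7, -73.9]
contact_force: [0.6, 0.1, 0.1]
gripper_width: 0.0139
```

```bash
python3 - <<'E'
from h import *
t=cap('top','t2')['image'];s=cap('scene','s2')['image']
s=r.get_state(); print(s['time_s'],s['tcp_pos'],s['gripper_width'],need(rot(-59.4,44)),(np.array([.507,.0578,.16])-s['tcp_pos'])*1e3,s['joints'])
T=load('t2'); print(proj(T,s['tcp_pos']),proj(load('s2'),s['tcp_pos']),s['contact_force'])
cr=lambda im,x,y,w,h,k:cv2.resize(im[y:y+h,x:x+w],(w*k,h*k),interpolation=cv2.INTER_CUBIC)
C=np.zeros((400,800,3),np.uint8); C[:,:400]=cr(t,100,185,100,100,4); C[:,400:]=cr(load('s2')['image'],270,60,100,100,4)
cv2.imwrite('pics/g2.png',C)
E
```

```text
5.4 [0.47690056 0.28778504 0.20221072] 0.0135567077832079 [-3.85 -1.51 14.26] [  30.09944242 -229.98503797  -42.21072449] [ 66.44430703  24.07259096 -20.86175065  24.87682066 -78.77336007
 -62.5533647 ]
[[130.31751448 233.85535967]] [[324.09469435 106.00567638]] [-0.32261801 -0.57383474 -0.90451822]
```

View pics/g2.png

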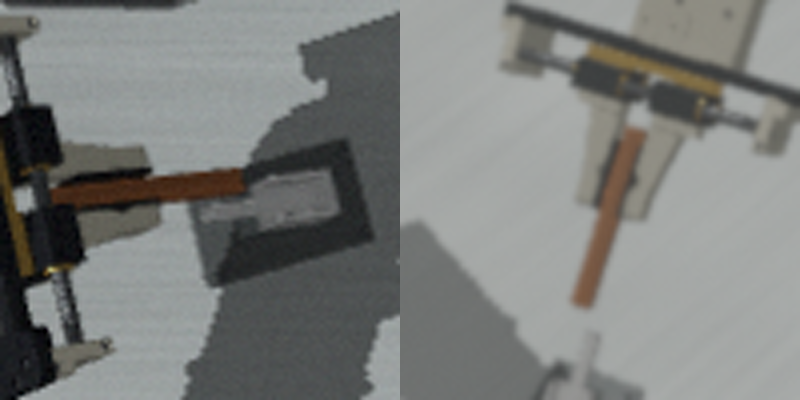

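>>> step_arm:
  increments:
    - {"tx":3.75,"ty":-28.7,"tz":0,"ax":-0.48,"ay":-0.19,"az":1.78,"claw":-1}
    - {"tx":3.75,"ty":-28.7,"tz":0,"ax":-0.48,"ay":-0.19,"az":1.78,"claw":-1}
    - {"tx":3.75,"ty":-28.7,"tz":0,"ax":-0.48,"ay":-0.19,"az":1.78,"claw":-1}
    - {"tx":3.75,"ty":-28.7,"tz":0,"ax":-0.48,"ay":-0.19,"az":1.78,"claw":-1}
    - {"tx":3.75,"ty":-28.7,"tz":-10,"ax":-0.48,"ay":-0.19,"az":1.78,"claw":-1}
    - {"tx":3.75,"ty":-28.7,"tz":-10,"ax":-0.48,"ay":-0.19,"az":1.78,"claw":-1}
    - {"tx":3.75,"ty":-28.7,"tz":-10,"ax":-0.48,"ay":-0.19,"az":1.78,"claw":-1}
    - {"tx":3.75,"ty":-29.0,"tz":-12,"ax":-0.48,"ay":-0.19,"az":1.78,"claw":-1}
    - {"tx":0,"ty":0,"tz":0,"ax":0,"ay":0,"az":0,"claw":-1}
    - {"tx":0,"ty":0,"tz":0,"ax":0,"ay":0,"az":0,"claw":-1}

```text
time_s: 6.4
tcp_pos: [0.5066, 0.0559, 0.1587]
eef_rot: [179.8, -44.2, -59.4]
contact_force: [0.9, 0.4, -0.4]
gripper_width: 0.0136
```

```bash
python3 - <<'E'
from h import *
t=cap('top','t3')['image'];sc=cap('scene','s3')['image']
s=r.get_state(); p=s['tcp_pos'];R=cur(s).as_matrix()
print(s['time_s'],p,need(rot(-59.4,44)),s['joints'],s['contact_force'])
O=np.array([.5854,-.0747,0]);e=np.array([.509,-.8607,0]);n=np.array([.8607,.509,0])
print('track xy of tcp',(p-O)@e,(p-O)@n)
end=p+.085*R[:,2]; print('end pred',end,proj(load('t3'),end),proj(load('s3'),end))
e2=np.array([.4769,.2878,.2022])+.085*rot(-73.7,40).as_matrix()[:,2]; print('t2 pred',proj(load('t2'),e2),proj(load('s2'),e2))
cr=lambda im,x,y,w,h,k:cv2.resize(im[y:y+h,x:x+w],(w*k,h*k),interpolation=cv2.INTER_CUBIC)
C=np.zeros((500,800,3),np.uint8); C[:,:400]=cr(t,210,165,80,100,5); C[:,400:]=cr(sc,235,140,80,100,5)
cv2.imwrite('pics/g3.png',C)
E
```

```text
6.5 [0.50741415 0.05784807 0.15922398] [0.14 0.02 0.04] [ 49.83916572  12.82727482 -54.49429497  53.31538623 -55.01265384
 -63.55253539] [ 0.50503737  0.4663901  -0.84354215]
track xy of tcp -0.1537789215690313 0.0003445448520512414
end pred [0.53745628 0.00685619 0.09821333] [[261.7879781 213.9190004]] [[266.88508477 208.07392818]]
t2 pred [[162.47250647 230.36731184]] [[313.839377   137.45544043]]
```

View pics/g3.png

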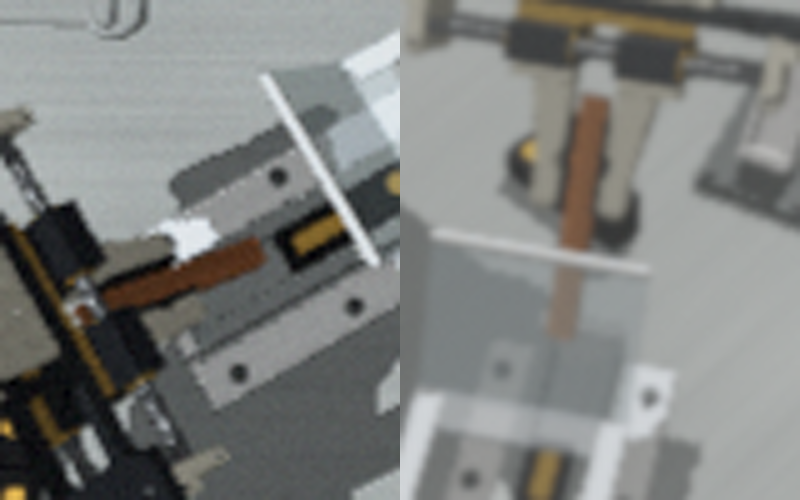

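>>> step_arm:
  increments:
    - {"tx":0,"ty":0,"tz":-10,"ax":0,"ay":0,"az":0,"claw":-1}
    - {"tx":0,"ty":0,"tz":-10,"ax":0,"ay":0,"az":0,"claw":-1}
    - {"tx":0,"ty":0,"tz":-10,"ax":0,"ay":0,"az":0,"claw":-1}
    - {"tx":0,"ty":0,"tz":0,"ax":0,"ay":0,"az":0,"claw":-1}

```text
time_s: 6.9
tcp_pos: [0.5065, 0.0566, 0.1276]
eef_rot: [179.7, -44.2, -59.2]
contact_force: [-0.8, -0.5, -0.4]
gripper_width: 0.0135
```

```bash
python3 - <<'E'
from h import *
s=r.get_state(); print(s['tcp_pos'],s['joints'],s['contact_force'])
E
```

```text
[0.50646173 0.05657429 0.12756027] [ 48.37954924  15.63103816 -56.78711141  57.46456322 -51.8023123
 -68.21396303] [-0.84318997 -0.45044838 -0.42307041]
```

>>> step_arm:
  increments:
    - {"tx":2.3,"ty":-3.9,"tz":0,"ax":2.58,"ay":1.53,"az":0,"claw":-1}
    - {"tx":2.3,"ty":-3.9,"tz":0,"ax":2.58,"ay":1.53,"az":0,"claw":-1}
    - {"tx":0,"ty":0,"tz":-10,"ax":0,"ay":0,"az":0,"claw":-1}
    - {"tx":0,"ty":0,"tz":0,"ax":0,"ay":0,"az":0,"claw":-1}
    - {"tx":0,"ty":0,"tz":0,"ax":0,"ay":0,"az":0,"claw":-1}

```text
time_s: 7.4
tcp_pos: [0.5113, 0.0489, 0.1187]
eef_rot: [179.8, -38.2, -59.3]
contact_force: [0.6, -0.2, -0.4]
gripper_width: 0.0141
```

```bash
cat >> h.py <<'E'
O=np.array([.5854,-.0747,0]);ev=np.array([.509,-.8607,0]);nv=np.array([.8607,.509,0])
def st():
    s=r.get_state();p=s['tcp_pos'];f=s['contact_force']
    print('t',s['time_s'],'tcp',p.round(4),'trk x,y mm',((p-O)@ev*1e3).round(1),((p-O)@nv*1e3).round(1),'j',s['joints'].round(1),'F e,n,z',(f@ev).round(2),(f@nv).round(2),f[2].round(2))
    R=cur(s).as_matrix();z=R[:,2];print('lean',np.degrees(np.arccos(-z[2])).round(2),'yaw',np.degrees(np.arctan2(z[1],z[0])).round(2)); return s
E
python3 -c "
from h import *
st()"
```

```text
t 7.4 tcp [0.5113 0.0489 0.1187] trk x,y mm -144.1 -0.9 j [ 44.5  14.1 -56.   55.6 -46.7 -62.6] F e,n,z 0.48 0.37 -0.37
lean 38.22 yaw -59.66
```

>>> step_arm:
  increments:
    - {"tx":3.5,"ty":-5.9,"tz":0,"ax":3.44,"ay":2.04,"az":0,"claw":-1}
    - {"tx":0.7,"ty":0.4,"tz":-7,"ax":0,"ay":0,"az":0,"claw":-1}
    - {"tx":0,"ty":0,"tz":-7,"ax":0,"ay":0,"az":0,"claw":-1}
    - {"tx":0,"ty":0,"tz":0,"ax":0,"ay":0,"az":0,"claw":-1}
    - {"tx":0,"ty":0,"tz":0,"ax":0,"ay":0,"az":0,"claw":-1}

```text
time_s: 7.9
tcp_pos: [0.5154, 0.0435, 0.1046]
eef_rot: [179.8, -34.2, -59.3]
contact_force: [-0.1, -0.1, -0.5]
gripper_width: 0.0139
```

```bash
python3 -c "
from h import *
st()"
```

```text
t 7.9 tcp [0.5154 0.0435 0.1046] trk x,y mm -137.3 -0.1 j [ 41.4  14.1 -55.7  54.9 -42.4 -59.4] F e,n,z 0.07 -0.12 -0.47
lean 34.21 yaw -59.71
```

>>> step_arm:
  increments:
    - {"tx":0,"ty":0,"tz":-6.5,"ax":0,"ay":0,"az":0.3,"claw":-1}
    - {"tx":0,"ty":0,"tz":-6.5,"ax":0,"ay":0,"az":0,"claw":-1}
    - {"tx":0,"ty":0,"tz":0,"ax":0,"ay":0,"az":0,"claw":-1}
    - {"tx":0,"ty":0,"tz":0,"ax":0,"ay":0,"az":0,"claw":-1}

```text
time_s: 8.3
tcp_pos: [0.5157, 0.0435, 0.0921]
eef_rot: [179.8, -34.2, -59.0]
contact_force: [-0.1, -0.8, -0.1]
gripper_width: 0.0134
```

```bash
python3 - <<'E'
from h import *
s=st()
t=cap('top','t4')['image'];sc=cap('scene','s4')['image']
cr=lambda im,x,y,w,h,k:cv2.resize(im[y:y+h,x:x+w],(w*k,h*k),interpolation=cv2.INTER_CUBIC)
C=np.zeros((480,800,3),np.uint8); C[:,:400]=cr(t,215,170,50,60,8); C[:,400:]=cr(sc,235,170,50,60,8)
cv2.imwrite('pics/g4.png',C)
E
```

```text
t 8.3 tcp [0.5157 0.0435 0.0921] trk x,y mm -137.2 0.2 j [ 40.3  15.1 -56.8  58.  -40.7 -61.9] F e,n,z 0.69 -0.47 -0.1
lean 34.16 yaw -59.35
```

View pics/g4.png

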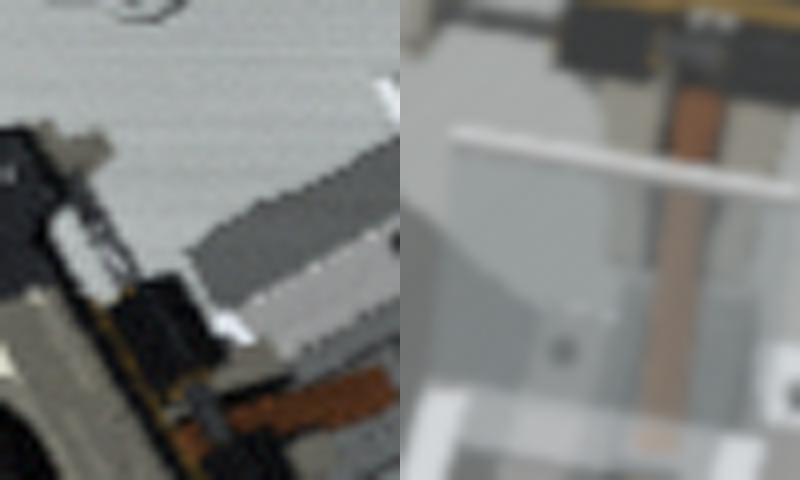

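>>> step_arm:
  increments:
    - {"tx":1.48,"ty":-2.5,"tz":-0.69,"ax":-0.646,"ay":-0.382,"az":0,"claw":-1}
    - {"tx":1.48,"ty":-2.5,"tz":-0.69,"ax":-0.646,"ay":-0.382,"az":0,"claw":-1}
    - {"tx":1.48,"ty":-2.5,"tz":-0.69,"ax":-0.646,"ay":-0.382,"az":0,"claw":-1}
    - {"tx":1.48,"ty":-2.5,"tz":-0.69,"ax":-0.646,"ay":-0.382,"az":0,"claw":-1}

```text
time_s: 8.8
tcp_pos: [0.5219, 0.0336, 0.0893]
eef_rot: [179.9, -37.2, -59.0]
contact_force: [-1.5, 0.3, 0.2]
gripper_width: 0.0134
```

```bash
python3 -c "
from h import *
st()"
```

```text
t 8.8 tcp [0.5219 0.0336 0.0893] trk x,y mm -125.5 0.4 j [ 38.6  16.3 -58.3  64.1 -41.8 -66.5] F e,n,z -1.07 -1.16 0.2
lean 37.2 yaw -59.27
```

>>> step_arm:
  increments:
    - {"tx":1.48,"ty":-2.5,"tz":-0.69,"ax":-0.646,"ay":-0.382,"az":0,"claw":-1}
    - {"tx":1.48,"ty":-2.5,"tz":-0.69,"ax":-0.646,"ay":-0.382,"az":0,"claw":-1}
    - {"tx":1.48,"ty":-2.5,"tz":-0.69,"ax":-0.646,"ay":-0.382,"az":0,"claw":-1}
    - {"tx":1.48,"ty":-2.5,"tz":-0.69,"ax":-0.646,"ay":-0.382,"az":0,"claw":-1}

```text
time_s: 9.2
tcp_pos: [0.5318, 0.0266, 0.0893]
eef_rot: [179.4, -40.1, -59.0]
contact_force: [-2.8, 1.3, -0.3]
gripper_width: 0.0136
```

```bash
python3 -c "
from h import *
st()"
```

```text
t 9.2 tcp [0.5318 0.0266 0.0893] trk x,y mm -114.5 5.4 j [ 37.5  17.9 -58.2  67.5 -43.7 -69.1] F e,n,z -2.59 -1.75 -0.35
lean 40.09 yaw -59.92
```

>>> step_arm:
  increments:
    - {"tx":-0.5,"ty":-1.9,"tz":0.6,"ax":2.15,"ay":1.25,"az":0.2,"claw":-1}
    - {"tx":-0.5,"ty":-1.9,"tz":0.6,"ax":2.15,"ay":1.25,"az":0.2,"claw":-1}
    - {"tx":-0.5,"ty":-1.9,"tz":0,"ax":0,"ay":0,"az":0,"claw":-1}
    - {"tx":-0.5,"ty":-1.9,"tz":0,"ax":0,"ay":0,"az":0,"claw":-1}

```text
time_s: 9.6
tcp_pos: [0.5299, 0.019, 0.0908]
eef_rot: [179.6, -35.1, -58.7]
contact_force: [-0.5, 1.5, -0.8]
gripper_width: 0.0137
```

```bash
python3 -c "
from h import *
st()"
```

```text
t 9.6 tcp [0.5299 0.019  0.0908] trk x,y mm -108.9 -0.1 j [ 35.3  15.6 -57.6  63.8 -39.8 -62.6] F e,n,z -1.49 0.35 -0.8
lean 35.14 yaw -59.46
```

>>> step_arm:
  increments:
    - {"tx":2.04,"ty":-3.44,"tz":0,"ax":0,"ay":0,"az":0,"claw":-1}
    - {"tx":2.04,"ty":-3.44,"tz":0,"ax":0,"ay":0,"az":0,"claw":-1}
    - {"tx":2.04,"ty":-3.44,"tz":0,"ax":0,"ay":0,"az":0,"claw":-1}
    - {"tx":2.04,"ty":-3.44,"tz":0,"ax":0,"ay":0,"az":0,"claw":-1}
    - {"tx":2.04,"ty":-3.44,"tz":0,"ax":0,"ay":0,"az":0,"claw":-1}

```text
time_s: 10.1
tcp_pos: [0.54, 0.0016, 0.0905]
eef_rot: [179.5, -35.1, -58.7]
contact_force: [-1.0, 1.7, 0.2]
gripper_width: 0.0133
```

```bash
python3 -c "
from h import *
st()"
```

```text
t 10.1 tcp [0.54   0.0016 0.0905] trk x,y mm -88.8 -0.2 j [ 31.6  15.7 -57.6  66.9 -38.7 -62. ] F e,n,z -2.01 0.04 0.2
lean 35.07 yaw -59.5
```

>>> step_arm:
  increments:
    - {"tx":2.04,"ty":-3.44,"tz":0,"ax":0,"ay":0,"az":0,"claw":-1}
    - {"tx":2.04,"ty":-3.44,"tz":0,"ax":0,"ay":0,"az":0,"claw":-1}
    - {"tx":2.04,"ty":-3.44,"tz":0,"ax":0,"ay":0,"az":0,"claw":-1}
    - {"tx":2.04,"ty":-3.44,"tz":0,"ax":0,"ay":0,"az":0,"claw":-1}
    - {"tx":2.04,"ty":-3.44,"tz":0,"ax":0,"ay":0,"az":0,"claw":-1}

```text
time_s: 10.6
tcp_pos: [0.5502, -0.0155, 0.0906]
eef_rot: [179.5, -35.1, -58.7]
contact_force: [-0.7, 1.3, 0.5]
gripper_width: 0.0136
```

```bash
python3 - <<'E'
from h import *
s=st()
t=cap('top','t5')['image'];sc=cap('scene','s5')['image']
cr=lambda im,x,y,w,h,k:cv2.resize(im[y:y+h,x:x+w],(w*k,h*k),interpolation=cv2.INTER_CUBIC)
C=np.zeros((525,800,3),np.uint8); C[:,:400]=cr(t,250,140,80,105,5); C[:,400:]=cr(sc,220,180,80,105,5)
cv2.imwrite('pics/g5.png',C)
E
```

```text
t 10.6 tcp [ 0.5502 -0.0155  0.0906] trk x,y mm -68.8 -0.2 j [ 27.9  15.9 -57.6  70.  -37.6 -61.6] F e,n,z -1.51 0.02 0.47
lean 35.06 yaw -59.48
```

View pics/g5.png

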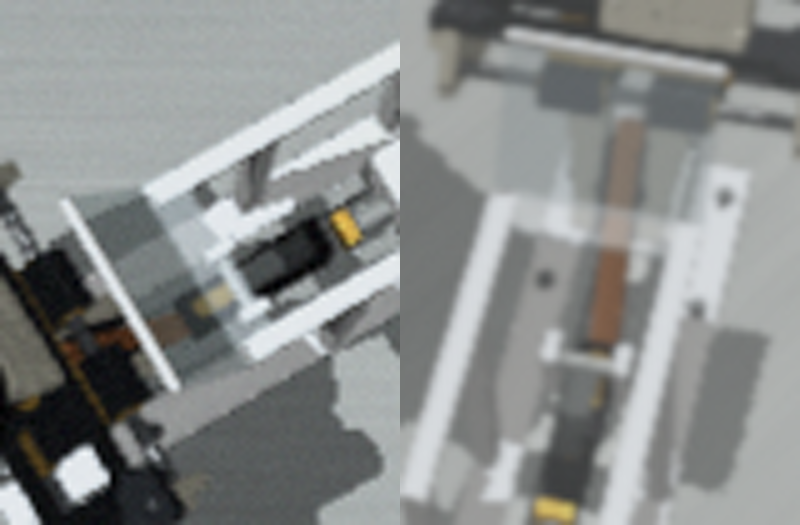

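>>> step_arm:
  increments:
    - {"tx":1.53,"ty":-2.58,"tz":0,"ax":0,"ay":0,"az":0,"claw":-1}
    - {"tx":1.53,"ty":-2.58,"tz":0,"ax":0,"ay":0,"az":0,"claw":-1}
    - {"tx":1.53,"ty":-2.58,"tz":0,"ax":0,"ay":0,"az":0,"claw":-1}

```text
time_s: 11.0
tcp_pos: [0.5547, -0.023, 0.0906]
eef_rot: [179.5, -35.1, -58.7]
contact_force: [-1.6, 1.8, 0.4]
gripper_width: 0.0139
```

```bash
python3 -c "
from h import *
st()"
```

```text
t 11.0 tcp [ 0.5547 -0.023   0.0906] trk x,y mm -60.1 -0.1 j [ 26.4  16.  -57.5  71.4 -37.2 -61.3] F e,n,z -2.35 -0.51 0.41
lean 35.06 yaw -59.46
```

>>> step_arm:
  increments:
    - {"tx":1.02,"ty":-1.72,"tz":0,"ax":0,"ay":0,"az":0,"claw":-1}
    - {"tx":1.02,"ty":-1.72,"tz":0,"ax":0,"ay":0,"az":0,"claw":-1}
    - {"tx":1.02,"ty":-1.72,"tz":0,"ax":0,"ay":0,"az":0,"claw":-1}

```text
time_s: 11.3
tcp_pos: [0.5577, -0.0275, 0.0904]
eef_rot: [179.6, -35.0, -58.6]
contact_force: [-6.7, 6.0, 4.0]
gripper_width: 0.0135
```

```bash
python3 -c "
from h import *
st()"
```

```text
t 11.3 tcp [ 0.5577 -0.0275  0.0904] trk x,y mm -54.7 0.1 j [ 25.3  16.  -57.4  72.3 -36.8 -61.2] F e,n,z -8.6 -2.75 3.95
lean 35.0 yaw -59.37
```

>>> step_arm:
  increments:
    - {"tx":1.02,"ty":-1.72,"tz":0,"ax":0,"ay":0,"az":0,"claw":-1}
    - {"tx":1.02,"ty":-1.72,"tz":0,"ax":0,"ay":0,"az":0,"claw":-1}

```text
time_s: 11.5
tcp_pos: [0.5596, -0.0308, 0.0904]
eef_rot: [179.6, -35.0, -58.6]
contact_force: [-7.9, 7.5, 5.7]
gripper_width: 0.0138
```

```bash
python3 -c "
from h import *
st()"
```

```text
t 11.5 tcp [ 0.5596 -0.0308  0.0904] trk x,y mm -50.9 0.1 j [ 24.6  16.1 -57.4  72.9 -36.6 -61.1] F e,n,z -10.53 -3.0 5.74
lean 34.99 yaw -59.35
```

>>> step_arm:
  increments:
    - {"tx":1.02,"ty":-1.72,"tz":0,"ax":0,"ay":0,"az":0,"claw":-1}
    - {"tx":1.02,"ty":-1.72,"tz":0,"ax":0,"ay":0,"az":0,"claw":-1}

```text
time_s: 11.7
tcp_pos: [0.5616, -0.0341, 0.0903]
eef_rot: [179.6, -35.0, -58.6]
contact_force: [-6.1, 6.6, 1.6]
gripper_width: 0.0138
```

```bash
python3 -c "
from h import *
st()"
```

```text
t 11.7 tcp [ 0.5616 -0.0341  0.0903] trk x,y mm -47.1 0.2 j [ 23.9  16.1 -57.3  73.5 -36.4 -61. ] F e,n,z -8.75 -1.91 1.57
lean 34.97 yaw -59.33
```

>>> step_arm:
  increments:
    - {"tx":0.76,"ty":-1.29,"tz":0,"ax":0,"ay":0,"az":0,"claw":-1}
    - {"tx":0,"ty":0,"tz":0,"ax":0,"ay":0,"az":0,"claw":-1}

```text
time_s: 11.9
tcp_pos: [0.5625, -0.0355, 0.0903]
eef_rot: [179.6, -35.0, -58.6]
contact_force: [-4.9, 6.0, 2.4]
gripper_width: 0.0136
```

```bash
python3 -c "
from h import *
st()"
```

```text
t 11.9 tcp [ 0.5625 -0.0355  0.0903] trk x,y mm -45.4 0.2 j [ 23.6  16.2 -57.3  73.8 -36.3 -61. ] F e,n,z -7.68 -1.16 2.44
lean 34.97 yaw -59.35
```

>>> step_arm:
  increments:
    - {"tx":0.76,"ty":-1.29,"tz":0,"ax":0,"ay":0,"az":0,"claw":-1}
    - {"tx":0,"ty":0,"tz":0,"ax":0,"ay":0,"az":0,"claw":-1}

```text
time_s: 12.1
tcp_pos: [0.5632, -0.0367, 0.0903]
eef_rot: [179.6, -35.0, -58.6]
contact_force: [-6.5, 6.3, 3.1]
gripper_width: 0.014
```

```bash
python3 -c "
from h import *
st()"
```

```text
t 12.1 tcp [ 0.5632 -0.0367  0.0903] trk x,y mm -44.0 0.2 j [ 23.4  16.2 -57.3  74.  -36.3 -60.9] F e,n,z -8.69 -2.41 3.07
lean 34.97 yaw -59.33
```

>>> step_arm:
  increments:
    - {"tx":0.51,"ty":-0.86,"tz":0,"ax":0,"ay":0,"az":0,"claw":-1}
    - {"tx":0,"ty":0,"tz":0,"ax":0,"ay":0,"az":0,"claw":-1}

```text
time_s: 12.3
tcp_pos: [0.5637, -0.0374, 0.0903]
eef_rot: [179.6, -35.0, -58.6]
contact_force: [-8.1, 6.7, 3.5]
gripper_width: 0.0135
```

```bash
python3 -c "
from h import *
st()"
```

```text
t 12.3 tcp [ 0.5637 -0.0374  0.0903] trk x,y mm -43.1 0.3 j [ 23.2  16.2 -57.3  74.1 -36.2 -60.9] F e,n,z -9.93 -3.55 3.47
lean 34.97 yaw -59.32
```

>>> step_arm:
  increments:
    - {"tx":0.51,"ty":-0.86,"tz":0,"ax":0,"ay":0,"az":0,"claw":-1}
    - {"tx":0,"ty":0,"tz":0,"ax":0,"ay":0,"az":0,"claw":-1}

```text
time_s: 12.5
tcp_pos: [0.5641, -0.0383, 0.0902]
eef_rot: [179.6, -35.0, -58.6]
contact_force: [-7.9, 8.0, 4.3]
gripper_width: 0.014
```

```bash
python3 - <<'E'
from h import *
s=st()
t=cap('top','t6')['image'];sc=cap('scene','s6')['image']
cr=lambda im,x,y,w,h,k:cv2.resize(im[y:y+h,x:x+w],(w*k,h*k),interpolation=cv2.INTER_CUBIC)
C=np.zeros((600,800,3),np.uint8); C[:,:400]=cr(t,275,155,50,75,8); C[:,400:]=cr(sc,230,235,50,75,8)
# predicted: tail-top at x=5, 11 ; head/tooth etc
for n,c in(('top','t6'),('scene','s6')):
    for x,z in((5,32),(11,32),(53,46),(59,46)):
        X=O+ev*x/1e3+np.array([0,0,z/1e3]); u=proj(load(c),X)[0]; o=(275,155,0) if n=='top' else (230,235,400)
        print(n,x,z,((u[0]-o[0]+.5)*8+o[2]).round(),((u[1]-o[1]+.5)*8).round())
cv2.imwrite('pics/g6.png',C)
E
```

```text
t 12.5 tcp [ 0.5641 -0.0383  0.0902] trk x,y mm -42.2 0.2 j [ 23.   16.2 -57.3  74.3 -36.2 -60.9] F e,n,z -10.88 -2.76 4.35
lean 34.96 yaw -59.32
top 5 32 168.0 354.0
top 11 32 183.0 345.0
top 53 46 298.0 272.0
top 59 46 314.0 262.0
scene 5 32 630.0 174.0
scene 11 32 625.0 191.0
scene 53 46 592.0 289.0
scene 59 46 587.0 307.0
```

View pics/g6.png

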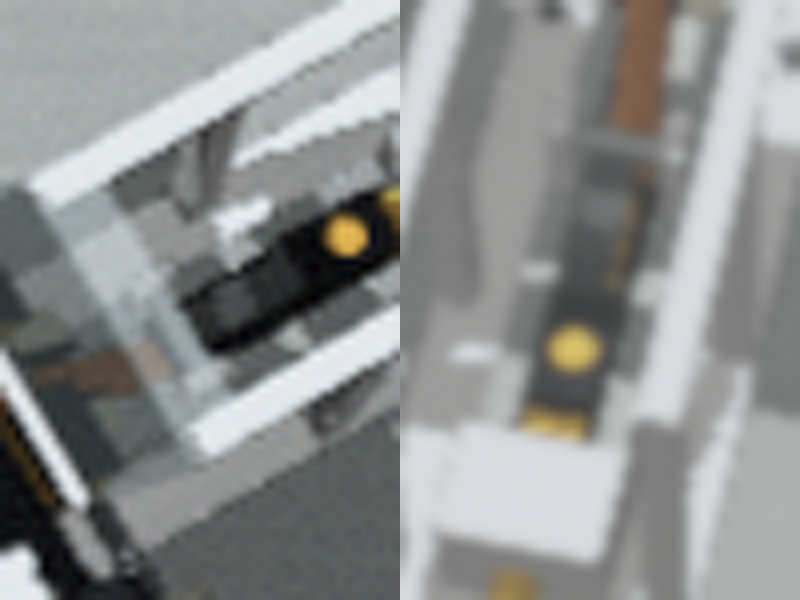

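```bash
python3 - <<'E'
from h import *
T=load('top0');S=load('scene0')
P=lambda u,v,x,y,k:(x+(u+.5)/k-.5,y+(v+.5)/k-.5)
tx=lambda X:(((X-O)@ev)*1e3).round(1)
print('dot0',tx(atz(T,*P(308,318,228,138,5),.046)),tx(atz(S,*P(190,268,212,180,4),.046)))
print('dot1',tx(atz(T,*P(347,237,275,155,8),.046)),tx(atz(S,*P(175,348,230,235,8),.046)))
def blob(c,x0,x1,y0,y1):
    h=cv2.cvtColor(c['image'],cv2.COLOR_BGR2HSV)[y0:y1,x0:x1]; m=cv2.inRange(h,(15,100,100),(35,255,255)); 
    n,l,s,ce=cv2.connectedComponentsWithStats(m); return [(s[i,4],(ce[i]+[x0,y0]).round(1)) for i in range(1,n) if s[i,4]>4]
print('spare',blob(T,200,225,240,285))
for a,b in blob(T,200,225,240,285): print(atz(T,*b,.034 if a<0 else .04))
print('t0 track',[(a,b,tx(atz(T,*b,.046)),tx(atz(T,*b,.032))) for a,b in blob(T,260,360,140,225)])
t6=load('t6');print('t6',[(a,b,tx(atz(t6,*b,.046)),tx(atz(t6,*b,.032))) for a,b in blob(t6,260,360,140,225)])
s6=load('s6');print('s0',[(a,b,tx(atz(S,*b,.046)),tx(atz(S,*b,.032))) for a,b in blob(S,220,300,200,330)]);print('s6',[(a,b,tx(atz(s6,*b,.046)),tx(atz(s6,*b,.032))) for a,b in blob(s6,220,300,200,330)])
E
```

```text
dot0 -14.2 -14.0
dot1 72.7 73.1
spare [(np.int32(19), array([212.1, 249.6])), (np.int32(52), array([212.3, 268.3]))]
[0.4552627  0.13251269 0.04      ]
[0.40873094 0.13069154 0.04      ]
t0 track [(np.int32(18), array([343.5, 171.2]), np.float64(148.0), np.float64(151.9)), (np.int32(24), array([318.7, 184.8]), np.float64(73.5), np.float64(76.5)), (np.int32(10), array([289. , 201.2]), np.float64(-14.6), np.float64(-12.8)), (np.int32(42), array([273.1, 211.3]), np.float64(-63.1), np.float64(-61.8))]
t6 [(np.int32(24), array([343. , 171.4]), np.float64(146.6), np.float64(150.5)), (np.int32(14), array([325. , 181.5]), np.float64(92.1), np.float64(95.4)), (np.int32(21), array([318., 184.]), np.float64(73.1), np.float64(76.1))]
s0 [(np.int32(43), array([263.4, 234.8]), np.float64(-49.4), np.float64(-57.9)), (np.int32(20), array([259. , 246.9]), np.float64(-13.2), np.float64(-21.2)), (np.int32(25), array([250.3, 281.8]), np.float64(83.1), np.float64(76.4)), (np.int32(33), array([243.2, 310.7]), np.float64(156.8), np.float64(151.1))]
s6 [(np.int32(25), array([251.2, 278.2]), np.float64(73.6), np.float64(66.7)), (np.int32(13), array([249.2, 287.3]), np.float64(97.4), np.float64(90.9)), (np.int32(32), array([243.1, 310.7]), np.float64(156.8), np.float64(151.1))]
```

>>> step_arm:
  increments:
    - {"tx":0.51,"ty":-0.86,"tz":0,"ax":0,"ay":0,"az":0,"claw":-1}
    - {"tx":0,"ty":0,"tz":0,"ax":0,"ay":0,"az":0,"claw":-1}

```text
time_s: 12.8
tcp_pos: [0.5646, -0.0391, 0.0902]
eef_rot: [179.6, -35.0, -58.6]
contact_force: [-7.8, 6.8, 4.3]
gripper_width: 0.0138
```

```bash
cat >> h.py <<'E'
tx=lambda X:(((X-O)@ev)*1e3).round(1)
def blob(c,x0,x1,y0,y1):
    h=cv2.cvtColor(c['image'],cv2.COLOR_BGR2HSV)[y0:y1,x0:x1]; m=cv2.inRange(h,(15,100,100),(35,255,255)); 
    n,l,s,ce=cv2.connectedComponentsWithStats(m); return [(s[i,4],ce[i]+[x0,y0]) for i in range(1,n) if s[i,4]>4]
def dots(tag):
    for n in('top','scene'):
        c=cap(n,n[0]+tag); print(n,[(int(a),b.round(1),tx(atz(c,*b,.046))) for a,b in (blob(c,260,360,140,225) if n=='top' else blob(c,220,300,200,330))])
E
python3 -c "
from h import *
st();dots('7')
im=[load(t)['image'].astype(int) for t in('s6','s7')]
P=lambda u,v,x,y,k:(x+(u+.5)/k-.5,y+(v+.5)/k-.5)
print('brass front', tx(atz(load('scene0'),*P(155,399,212,180,4),.034)),tx(atz(load('s6'),*P(157,412,230,235,8),.034)))
"
```

```text
t 12.8 tcp [ 0.5646 -0.0391  0.0902] trk x,y mm -41.2 0.2 j [ 22.8  16.2 -57.3  74.4 -36.1 -60.9] F e,n,z -9.82 -3.31 4.32
lean 34.96 yaw -59.32
top [(24, array([343. , 171.4]), np.float64(146.4)), (15, array([325.3, 181.5]), np.float64(92.8)), (21, array([318.1, 183.8]), np.float64(73.7))]
scene [(25, array([251.2, 278.5]), np.float64(74.3)), (10, array([249. , 287.5]), np.float64(98.0)), (32, array([243.1, 310.7]), np.float64(156.7))]
brass front 71.1 88.7
```

>>> step_arm:
  increments:
    - {"tx":0.51,"ty":-0.86,"tz":0,"ax":0,"ay":0,"az":0,"claw":-1}
    - {"tx":0,"ty":0,"tz":0,"ax":0,"ay":0,"az":0,"claw":-1}

```text
time_s: 13.1
tcp_pos: [0.5651, -0.04, 0.0903]
eef_rot: [179.6, -35.0, -58.6]
contact_force: [-7.0, 8.0, 4.9]
gripper_width: 0.0135
```

```bash
python3 -c "
from h import *
st();dots('8')"
```

```text
t 13.1 tcp [ 0.5651 -0.04    0.0903] trk x,y mm -40.2 0.2 j [ 22.7  16.2 -57.2  74.6 -36.1 -60.8] F e,n,z -10.42 -1.92 4.87
lean 34.97 yaw -59.31
top [(24, array([343. , 171.4]), np.float64(146.4)), (14, array([325.5, 181. ]), np.float64(93.9)), (22, array([318.5, 183.5]), np.float64(75.0))]
scene [(23, array([251. , 278.8]), np.float64(75.2)), (6, array([248.5, 287.5]), np.float64(98.2)), (32, array([243.1, 310.7]), np.float64(156.7))]
```

>>> step_arm:
  increments:
    - {"tx":0.51,"ty":-0.86,"tz":0,"ax":0,"ay":0,"az":0,"claw":-1}
    - {"tx":0,"ty":0,"tz":0,"ax":0,"ay":0,"az":0,"claw":-1}

```text
time_s: 13.4
tcp_pos: [0.5656, -0.0408, 0.0902]
eef_rot: [179.6, -35.0, -58.6]
contact_force: [-8.3, 9.3, 4.7]
gripper_width: 0.0137
```

```bash
python3 -c "
from h import *
st();dots('9')"
```

```text
t 13.4 tcp [ 0.5656 -0.0408  0.0902] trk x,y mm -39.3 0.3 j [ 22.5  16.3 -57.2  74.7 -36.  -60.8] F e,n,z -12.21 -2.44 4.74
lean 34.96 yaw -59.31
top [(24, array([343. , 171.4]), np.float64(146.4)), (14, array([325.7, 181.1]), np.float64(94.3)), (20, array([318.9, 183.3]), np.float64(76.0))]
scene [(23, array([250.9, 279.2]), np.float64(76.3)), (32, array([243.1, 310.7]), np.float64(156.7))]
```

>>> step_arm:
  increments:
    - {"tx":0.51,"ty":-0.86,"tz":0,"ax":0,"ay":0,"az":0,"claw":-1}
    - {"tx":0,"ty":0,"tz":0,"ax":0,"ay":0,"az":0,"claw":-1}

```text
time_s: 13.7
tcp_pos: [0.5661, -0.0415, 0.0901]
eef_rot: [179.6, -34.9, -58.6]
contact_force: [-7.4, 8.2, 4.2]
gripper_width: 0.0137
```

```bash
python3 - <<'E'
from h import *
st();dots('10')
cr=lambda im,x,y,w,h,k:cv2.resize(im[y:y+h,x:x+w],(w*k,h*k),interpolation=cv2.INTER_CUBIC)
C=np.zeros((600,800,3),np.uint8); C[:,:400]=cr(load('s6')['image'],230,235,50,75,8); C[:,400:]=cr(load('s10')['image'],230,235,50,75,8)
a,b=load('s6')['image'].astype(int),load('s10')['image'].astype(int)
print(np.abs(a-b).max(2)[235:310,230:280].reshape(15,5,10,5).max((1,3)))
E
```

```text
t 13.7 tcp [ 0.5661 -0.0415  0.0901] trk x,y mm -38.4 0.3 j [ 22.3  16.3 -57.2  74.9 -35.9 -60.8] F e,n,z -10.88 -2.19 4.21
lean 34.94 yaw -59.29
top [(24, array([343. , 171.4]), np.float64(146.4)), (15, array([326.1, 181.1]), np.float64(95.3)), (19, array([319.2, 183.2]), np.float64(76.8))]
scene [(22, array([251. , 279.7]), np.float64(77.6)), (32, array([243.1, 310.7]), np.float64(156.7))]
[[ 2  2 29 19 54 26 31 35 19  1]
 [ 1  2  2  2  3  6 26 16  1  1]
 [ 1  2  2  1  1  4 35 24  1  2]
 [ 1  2  2  2  2  5 23 19 18 43]
 [ 2  2  2  2 21 21 25 11  2  7]
 [ 1  2  2  2 23 27  6  1  2  2]
 [ 2  2  6 40 23 29 54  2  2  2]
 [ 2  1  1  5  6 27 46  1  1  1]
 [24 35 38 51 83 24  1 22  2  2]
 [22  3 12 73 78  2  1 11  2  2]
 [ 2  1  5 67 62  2  2  1 22 37]
 [ 1  1  1  3  6  2  2  2  2  4]
 [ 1  1  1  1  2  2  2  2  1  2]
 [ 1  1  1  1  1  2  2  1  2  2]
 [ 2  2  2  2  1  2  2  2  1  1]]
```

>>> step_arm:
  increments:
    - {"tx":0.51,"ty":-0.86,"tz":0,"ax":0,"ay":0,"az":0,"claw":-1}
    - {"tx":0,"ty":0,"tz":0,"ax":0,"ay":0,"az":0,"claw":-1}

```text
time_s: 14.0
tcp_pos: [0.5665, -0.0417, 0.09]
eef_rot: [179.6, -34.9, -58.5]
contact_force: [-11.6, 11.6, 5.7]
gripper_width: 0.0133
```

```bash
python3 - <<'E'
from h import *
st();dots('11')
E
```

```text
t 14.0 tcp [ 0.5665 -0.0417  0.09  ] trk x,y mm -38.0 0.5 j [ 22.2  16.3 -57.2  75.  -35.8 -60.8] F e,n,z -15.88 -4.08 5.71
lean 34.89 yaw -59.2
top [(24, array([343. , 171.4]), np.float64(146.4)), (15, array([326.1, 181.1]), np.float64(95.3)), (19, array([319.2, 183.2]), np.float64(76.8))]
scene [(22, array([251. , 279.7]), np.float64(77.6)), (32, array([243.1, 310.7]), np.float64(156.7))]
```

>>> step_arm:
  increments:
    - {"tx":0.51,"ty":-0.86,"tz":0,"ax":0,"ay":0,"az":0,"claw":-1}
    - {"tx":0,"ty":0,"tz":0,"ax":0,"ay":0,"az":0,"claw":-1}

```text
time_s: 14.3
tcp_pos: [0.5669, -0.0419, 0.0897]
eef_rot: [179.6, -34.8, -58.5]
contact_force: [-14.3, 15.4, 7.2]
gripper_width: 0.0138
```

```bash
python3 - <<'E'
from h import *
st();dots('12')
b0=load('s11')['image'].astype(int)
b=load('s12')['image'].astype(int)
print(np.abs(b0-b).max(2)[235:310,230:280].reshape(15,5,10,5).max((1,3)))
E
```

```text
t 14.3 tcp [ 0.5669 -0.0419  0.0897] trk x,y mm -37.7 0.8 j [ 22.   16.3 -57.2  75.2 -35.7 -60.7] F e,n,z -20.53 -4.52 7.2
lean 34.83 yaw -59.11
top [(24, array([343. , 171.4]), np.float64(146.4)), (15, array([326.1, 181.1]), np.float64(95.3)), (19, array([319.2, 183.2]), np.float64(76.8))]
scene [(22, array([251. , 279.7]), np.float64(77.6)), (32, array([243.1, 310.7]), np.float64(156.7))]
[[ 1  2 20 12 24  6 10  4  2  1]
 [ 2  2  1  1  2  4  9  1  1  1]
 [ 1  2  1  1  2  4 11  1  1  1]
 [ 1  2  1  2  2  2  4  2  2 18]
 [ 2  2  1  1  2  2  5  1  1 13]
 [ 1  2  1  2  2  2  2  1  1  2]
 [ 2  2  5 19  2  2  2  1  2  2]
 [ 2  1  2  9  4  2  1  1  2  2]
 [ 2 24  2  2  2  2  1  1  2  1]
 [ 2 11  1  2  2  2  2  1  1  2]
 [ 1  1  1  2  2  1  1  2  1  2]
 [ 1  1  1  1  1  1  2  1  2  1]
 [ 1  1  1  1  1  1  2  1  1  1]
 [ 1  1  2  1  1  1  2  1  1  1]
 [ 1  1  2  2  2  1  1  1  1  1]]
```

Hard stop reached, so I'll back off slowly and watch whether the carrier stays about 6 mm back (held).

>>> step_arm:
  increments:
    - {"tx":-1.02,"ty":1.72,"tz":0,"ax":0,"ay":0,"az":0,"claw":-1}
    - {"tx":-1.02,"ty":1.72,"tz":0,"ax":0,"ay":0,"az":0,"claw":-1}
    - {"tx":-1.02,"ty":1.72,"tz":0,"ax":0,"ay":0,"az":0,"claw":-1}
    - {"tx":-1.02,"ty":1.72,"tz":0,"ax":0,"ay":0,"az":0,"claw":-1}
    - {"tx":-1.02,"ty":1.72,"tz":0,"ax":0,"ay":0,"az":0,"claw":-1}

```text
time_s: 14.9
tcp_pos: [0.5623, -0.0355, 0.0905]
eef_rot: [179.5, -35.0, -58.7]
contact_force: [0.0, 0.6, -1.5]
gripper_width: 0.0138
```

```bash
python3 - <<'E'
from h import *
st();dots('13')
E
```

```text
t 14.9 tcp [ 0.5623 -0.0355  0.0905] trk x,y mm -45.5 0.0 j [ 23.7  16.2 -57.3  73.6 -36.5 -61. ] F e,n,z -0.5 0.29 -1.51
lean 35.04 yaw -59.45
top [(24, array([343. , 171.4]), np.float64(146.4)), (15, array([324.1, 181.7]), np.float64(89.7)), (20, array([317.2, 184.2]), np.float64(71.1))]
scene [(25, array([251.4, 277.1]), np.float64(70.6)), (20, array([249.2, 286.8]), np.float64(96.2)), (32, array([243.1, 310.7]), np.float64(156.7))]
```

>>> step_arm:
  increments:
    - {"tx":-1.53,"ty":2.58,"tz":0,"ax":0,"ay":0,"az":0,"claw":-1}
    - {"tx":-1.53,"ty":2.58,"tz":0,"ax":0,"ay":0,"az":0,"claw":-1}
    - {"tx":-1.53,"ty":2.58,"tz":0,"ax":0,"ay":0,"az":0,"claw":-1}
    - {"tx":0,"ty":0,"tz":0,"ax":0,"ay":0,"az":0,"claw":-1}

```text
time_s: 15.4
tcp_pos: [0.5577, -0.0279, 0.0907]
eef_rot: [179.6, -35.1, -58.7]
contact_force: [0.3, 0.5, -1.3]
gripper_width: 0.0137
```

```bash
python3 - <<'E'
from h import *
st();dots('14')
E
```

```text
t 15.4 tcp [ 0.5577 -0.0279  0.0907] trk x,y mm -54.4 -0.1 j [ 25.3  16.  -57.4  72.3 -36.9 -61.2] F e,n,z -0.32 0.53 -1.27
lean 35.08 yaw -59.46
top [(24, array([343. , 171.4]), np.float64(146.4)), (16, array([324. , 181.8]), np.float64(89.6)), (20, array([317.2, 184.2]), np.float64(71.1))]
scene [(26, array([251.5, 277. ]), np.float64(70.4)), (20, array([249.2, 286.8]), np.float64(96.2)), (32, array([243.1, 310.7]), np.float64(156.7))]
```

>>> step_arm:
  increments:
    - {"tx":-3.16,"ty":5.34,"tz":0,"ax":0,"ay":0,"az":0,"claw":-1}
    - {"tx":-3.16,"ty":5.34,"tz":0,"ax":0,"ay":0,"az":0,"claw":-1}
    - {"tx":-3.16,"ty":5.34,"tz":0,"ax":0,"ay":0,"az":0,"claw":-1}
    - {"tx":-3.16,"ty":5.34,"tz":0,"ax":0,"ay":0,"az":0,"claw":-1}
    - {"tx":-3.16,"ty":5.34,"tz":0,"ax":0,"ay":0,"az":0,"claw":-1}
    - {"tx":-3.16,"ty":5.34,"tz":0,"ax":0,"ay":0,"az":0,"claw":-1}
    - {"tx":-3.16,"ty":5.34,"tz":0,"ax":0,"ay":0,"az":0,"claw":-1}
    - {"tx":-3.16,"ty":5.34,"tz":0,"ax":0,"ay":0,"az":0,"claw":-1}
    - {"tx":-3.16,"ty":5.34,"tz":0,"ax":0,"ay":0,"az":0,"claw":-1}
    - {"tx":-3.16,"ty":5.34,"tz":0,"ax":0,"ay":0,"az":0,"claw":-1}
    - {"tx":0,"ty":0,"tz":0,"ax":0,"ay":0,"az":0,"claw":-1}

```text
time_s: 16.6
tcp_pos: [0.526, 0.0261, 0.0906]
eef_rot: [179.6, -35.1, -58.6]
contact_force: [-0.1, 0.1, 0.5]
gripper_width: 0.0138
```

>>> step_arm:
  increments:
    - {"tx":0,"ty":0,"tz":12,"ax":0,"ay":0,"az":0,"claw":-1}
    - {"tx":0,"ty":0,"tz":20,"ax":0,"ay":0,"az":0,"claw":-1}
    - {"tx":0,"ty":0,"tz":25,"ax":0,"ay":0,"az":0,"claw":-1}
    - {"tx":0,"ty":0,"tz":30,"ax":0,"ay":0,"az":0,"claw":-1}
    - {"tx":0,"ty":0,"tz":30,"ax":0,"ay":0,"az":0,"claw":-1}
    - {"tx":0,"ty":0,"tz":0,"ax":0,"ay":0,"az":0,"claw":-1}

```text
time_s: 17.2
tcp_pos: [0.5275, 0.0267, 0.211]
eef_rot: [180.0, -35.0, -58.9]
contact_force: [0.1, 1.0, -0.3]
gripper_width: 0.0139
```

```bash
python3 - <<'E'
from h import *
s=st();dots('15'); print(need(rot(-73.7,40)),(np.array([.476,.2895,.206])-s['tcp_pos'])*1e3)
E
```

```text
t 17.2 tcp [0.5275 0.0267 0.211 ] trk x,y mm -116.8 1.8 j [ 43.    6.  -47.2  43.8 -54.2 -43.7] F e,n,z -0.81 0.64 -0.3
lean 35.01 yaw -58.94
top [(25, array([342.9, 171.3]), np.float64(146.5)), (16, array([324. , 181.8]), np.float64(89.6)), (20, array([317.2, 184.2]), np.float64(71.1))]
scene [(26, array([251.5, 277. ]), np.float64(70.4)), (20, array([249.2, 286.8]), np.float64(96.2)), (32, array([243.1, 310.7]), np.float64(156.7))]
[ -4.46  -2.24 -14.73] [-51.50418883 262.76645796  -5.04085392]
```

>>> step_arm:
  increments:
    - {"tx":-5.06,"ty":26.1,"tz":-0.9,"ax":-0.446,"ay":-0.224,"az":-1.473,"claw":-1}
    - {"tx":-5.06,"ty":26.1,"tz":-0.9,"ax":-0.446,"ay":-0.224,"az":-1.473,"claw":-1}
    - {"tx":-5.06,"ty":26.1,"tz":-0.9,"ax":-0.446,"ay":-0.224,"az":-1.473,"claw":-1}
    - {"tx":-5.06,"ty":26.1,"tz":-0.9,"ax":-0.446,"ay":-0.224,"az":-1.473,"claw":-1}
    - {"tx":-5.06,"ty":26.1,"tz":-0.9,"ax":-0.446,"ay":-0.224,"az":-1.473,"claw":-1}
    - {"tx":-5.06,"ty":26.1,"tz":-0.9,"ax":-0.446,"ay":-0.224,"az":-1.473,"claw":-1}
    - {"tx":-5.06,"ty":26.1,"tz":-0.9,"ax":-0.446,"ay":-0.224,"az":-1.473,"claw":-1}
    - {"tx":-5.06,"ty":26.1,"tz":-0.9,"ax":-0.446,"ay":-0.224,"az":-1.473,"claw":-1}
    - {"tx":-5.06,"ty":26.1,"tz":-0.9,"ax":-0.446,"ay":-0.224,"az":-1.473,"claw":-1}
    - {"tx":-5.06,"ty":26.1,"tz":-0.9,"ax":-0.446,"ay":-0.224,"az":-1.473,"claw":-1}
    - {"tx":0,"ty":0,"tz":0,"ax":0,"ay":0,"az":0,"claw":-1}
    - {"tx":0,"ty":0,"tz":0,"ax":0,"ay":0,"az":0,"claw":-1}

```text
time_s: 18.5
tcp_pos: [0.4754, 0.2859, 0.197]
eef_rot: [179.7, -40.2, -73.5]
contact_force: [0.0, -0.7, -0.8]
gripper_width: 0.014
```

```bash
cat >> h.py <<'E'
def stick(c,box):
    x0,x1,y0,y1=box; h=cv2.cvtColor(c['image'],cv2.COLOR_BGR2HSV)[y0:y1,x0:x1]; m=cv2.inRange(h,(4,70,40),(14,255,255))
    n,l,s,ce=cv2.connectedComponentsWithStats(m); i=1+s[1:,4].argmax(); q=np.argwhere(l==i)[:,::-1]+[x0,y0]
    m=q.mean(0); w=np.linalg.svd(q-m,full_matrices=False)[2][0]; w=w*np.sign(w[1] if abs(w[1])>abs(w[0]) else w[0]); t=(q-m)@w
    print('stick n',len(q),'c',m.round(1),'ends',(m+w*t.min()).round(1),(m+w*t.max()).round(1),'ang',np.degrees(np.arctan2(w[1],w[0])).round(2))
E
python3 - <<'E'
from h import *
s=st(); print(need(rot(-73.7,40)),(np.array([.4769,.2878,.2022])-s['tcp_pos'])*1e3)
cap('top','t16');cap('scene','s16')
for a,b in(('t2','s2'),('t16','s16')):
    stick(load(a),(100,200,185,285)); stick(load(b),(270,370,60,160))
E
```

```text
t 18.5 tcp [0.4754 0.2859 0.197 ] trk x,y mm -366.4 88.8 j [ 66.5  24.4 -21.2  24.8 -78.5 -62.6] F e,n,z 0.63 -0.32 -0.84
lean 40.17 yaw -73.95
[ 0.22 -0.16 -0.01] [1.53819637 1.87415478 5.18485137]
stick n 276 c [138.1 231.8] ends [112.1 233.7] [160.9 230. ] ang -4.26
stick n 204 c [321.7 112.9] ends [327.9  92. ] [315.1 135.3] ang 106.45
stick n 268 c [140.9 233.4] ends [115.1 235.3] [162.9 231.8] ang -4.28
stick n 211 c [319.9 115.2] ends [326.3  94.1] [313.2 137.4] ang 106.84
```

```bash
python3 - <<'E'
from h import *
from scipy.optimize import least_squares
tc={'2':([.4769,.2878,.2022],(-73.7,40)),'16':(r.get_state()['tcp_pos'],(-73.95,40.17))}
E={'2':[((112.1,233.7),(327.9,92)),((160.9,230),(315.1,135.3))],'16':[((115.1,235.3),(326.3,94.1)),((162.9,231.8),(313.2,137.4))]}
for k in E:
    for a,b in E[k]:
        f=lambda X:np.r_[proj(load('t'+k),X)[0]-a,proj(load('s'+k),X)[0]-b]
        s=least_squares(f,[.48,.26,.15],x_scale=.1); R=rot(*tc[k][1]).as_matrix()
        print(k,s.x.round(4),s.fun.round(1),'in tool mm',(R.T@(s.x-tc[k][0])*1e3).round(1))
E
```

```text
2 [0.4717 0.3133 0.2318] [ 1.2  1.1  1.9 -0.7] in tool mm [ -0.8  -2.2 -39.4]
2 [0.4928 0.238  0.1432] [-0.2 -0.2 -0.3  0.1] in tool mm [ 2.1 -1.2 78.8]
16 [0.4693 0.3095 0.2255] [ 1.1  0.9  1.6 -0.5] in tool mm [ -1.4  -0.9 -37.3]
16 [0.4895 0.2351 0.1352] [-0.2 -0.2 -0.3  0.1] in tool mm [-0.8  0.3 81.4]
```

>>> step_arm:
  increments:
    - {"tx":0.7,"ty":1.1,"tz":-17,"ax":-0.99,"ay":-0.29,"az":0.25,"claw":-1}
    - {"tx":0.6,"ty":1.1,"tz":-16,"ax":0,"ay":0,"az":0,"claw":-1}
    - {"tx":0,"ty":0,"tz":-20,"ax":0,"ay":0,"az":0,"claw":-1}
    - {"tx":0,"ty":0,"tz":-15,"ax":0,"ay":0,"az":0,"claw":-1}
    - {"tx":0,"ty":0,"tz":-10,"ax":0,"ay":0,"az":0,"claw":-1}
    - {"tx":0,"ty":0,"tz":0,"ax":0,"ay":0,"az":0,"claw":-1}
    - {"tx":0,"ty":0,"tz":0,"ax":0,"ay":0,"az":0,"claw":-1}

```text
time_s: 19.3
tcp_pos: [0.477, 0.2885, 0.1208]
eef_rot: [179.9, -41.1, -73.4]
contact_force: [0.5, 0.5, -0.4]
gripper_width: 0.0135
```

```bash
python3 - <<'E'
from h import *
s=st(); print((np.array([.4821,.2696,.0909])-s['tcp_pos'])*1e3)
E
```

```text
t 19.3 tcp [0.477  0.2885 0.1208] trk x,y mm -367.8 91.6 j [ 66.6  29.8 -25.1  26.4 -71.  -66.9] F e,n,z -0.13 0.67 -0.45
lean 41.08 yaw -73.58
[  5.08548941 -18.94671439 -29.88502482]
```

>>> step_arm:
  increments:
    - {"tx":0,"ty":0,"tz":-6,"ax":0,"ay":0,"az":0,"claw":-1}
    - {"tx":1.4,"ty":-4.8,"tz":-6,"ax":0,"ay":0,"az":0,"claw":-1}
    - {"tx":1.4,"ty":-4.8,"tz":-6,"ax":0,"ay":0,"az":0,"claw":-1}
    - {"tx":1.2,"ty":-4.5,"tz":-5.7,"ax":0,"ay":0,"az":0,"claw":-1}
    - {"tx":0.6,"ty":-2.4,"tz":-3,"ax":0,"ay":0,"az":0,"claw":-1}
    - {"tx":0,"ty":0,"tz":0,"ax":0,"ay":0,"az":0,"claw":-1}
    - {"tx":0,"ty":0,"tz":0,"ax":0,"ay":0,"az":0,"claw":-1}

```text
time_s: 20.0
tcp_pos: [0.4816, 0.272, 0.094]
eef_rot: [179.9, -41.1, -73.4]
contact_force: [-0.0, -0.2, -0.1]
gripper_width: 0.0136
```

```bash
python3 - <<'E'
from h import *
s=st(); print((np.array([.4821,.2696,.0909])-s['tcp_pos'])*1e3,s['contact_force'])
cap('top','t17');cap('scene','s17')
for a,b in(('top0','scene0'),('t1','s1'),('t17','s17')):
    stick(load(a),(100,200,185,285)); stick(load(b),(270,370,90,190))
E
```

```text
t 20.0 tcp [0.4816 0.272  0.094 ] trk x,y mm -351.3 87.1 j [ 65.4  30.9 -27.9  27.9 -67.1 -68.2] F e,n,z 0.13 -0.09 -0.14
lean 41.06 yaw -73.58
[ 0.5174689  -2.40938631 -3.09871691] [-0.01387434 -0.15980966 -0.14235408]
stick n 249 c [158.3 236.1] ends [137.8 238.7] [179.2 233.4] ang -7.32
stick n 183 c [314.8 149.6] ends [321.6 129.2] [308.4 169.1] ang 108.24
stick n 242 c [160.  235.9] ends [141.3 238.4] [179.9 233.4] ang -7.37
stick n 192 c [314.6 150. ] ends [321.5 129.5] [308.2 169.4] ang 108.37
stick n 220 c [158.8 235.5] ends [137.1 237.6] [178.1 233.6] ang -5.58
stick n 206 c [315.4 146.9] ends [321.8 126.6] [309.  167.3] ang 107.49
```

>>> step_arm:
  increments:
    - {"tx":0.25,"ty":-1.2,"tz":-1.5,"ax":0,"ay":0,"az":0,"claw":-1}
    - {"tx":0.25,"ty":-1.2,"tz":-1.5,"ax":0,"ay":0,"az":0,"claw":-1}
    - {"tx":0,"ty":0,"tz":0,"ax":0,"ay":0,"az":0,"claw":-1}
    - {"tx":0,"ty":0,"tz":0,"ax":0,"ay":0,"az":0,"claw":-1}

```text
time_s: 20.5
tcp_pos: [0.4819, 0.2695, 0.0909]
eef_rot: [179.8, -41.1, -73.4]
contact_force: [0.8, -0.2, -0.5]
gripper_width: 0.0135
```

```bash
python3 - <<'E'
from h import *
s=st(); print(s['contact_force'])
cap('top','t18');cap('scene','s18')
stick(load('t18'),(100,200,185,285)); stick(load('s18'),(270,370,90,190))
for l in (38,39,40,41):
  for y in (-73.7,-75.5,-72):
    R=rot(y,l).as_matrix();b=np.array([.498,.2170,.022]);q=proj(load('t18'),[b-R[:,2]*.12,b]);w=proj(load('s18'),[b-R[:,2]*.12,b]); a=lambda q:np.degrees(np.arctan2(*(q[1]-q[0])[::-1])).round(1); print(l,y,a(q),a(w))
E
```

```text
t 20.5 tcp [0.4819 0.2695 0.0909] trk x,y mm -349.0 86.2 j [ 65.2  31.  -28.3  28.1 -66.6 -68.4] F e,n,z 0.54 0.59 -0.54
lean 41.07 yaw -73.59
[ 0.77935049 -0.16562334 -0.53635019]
stick n 218 c [160.3 235.4] ends [138.1 237.5] [179.2 233.7] ang -5.36
stick n 208 c [314.8 148.3] ends [321.2 128.1] [308.4 168.5] ang 107.63
38 -73.7 -6.3 107.8
38 -75.5 -4.9 108.9
38 -72 -7.6 106.7
39 -73.7 -6.6 108.0
39 -75.5 -5.2 109.2
39 -72 -7.9 107.0
40 -73.7 -6.9 108.2
40 -75.5 -5.4 109.4
40 -72 -8.2 107.2
41 -73.7 -7.1 108.5
41 -75.5 -5.7 109.6
41 -72 -8.5 107.4
```

>>> step_arm:
  increments:
    - {"tx":-0.5,"ty":1.6,"tz":-1.4,"ax":-1.44,"ay":-0.42,"az":0,"claw":-1}
    - {"tx":0.2,"ty":-0.6,"tz":-0.8,"ax":0,"ay":0,"az":0,"claw":-1}
    - {"tx":0,"ty":0,"tz":0,"ax":0,"ay":0,"az":0,"claw":-1}
    - {"tx":0,"ty":0,"tz":0,"ax":0,"ay":0,"az":0,"claw":-1}

```text
time_s: 21.0
tcp_pos: [0.4819, 0.2701, 0.0895]
eef_rot: [179.8, -42.8, -73.3]
contact_force: [1.7, -2.6, 5.3]
gripper_width: 0.0138
```

```bash
python3 - <<'E'
from h import *
s=st(); print(s['contact_force'])
cap('top','t19');cap('scene','s19')
stick(load('t19'),(100,200,185,285)); stick(load('s19'),(270,370,90,190))
E
```

```text
t 21.0 tcp [0.4819 0.2701 0.0895] trk x,y mm -349.5 86.4 j [ 65.6  32.  -28.1  28.7 -67.7 -69.2] F e,n,z 3.14 0.14 5.27
lean 42.77 yaw -73.58
[ 1.71652677 -2.63390207  5.26652772]
stick n 222 c [160.3 235.5] ends [138.1 237.8] [180.  233.4] ang -5.96
stick n 209 c [314.8 148.6] ends [321.3 128.4] [308.3 168.8] ang 107.83
```

>>> step_arm:
  increments:
    - {"tx":0,"ty":0,"tz":0,"ax":0,"ay":0,"az":0,"claw":-0.6}
    - {"tx":0,"ty":0,"tz":0,"ax":0,"ay":0,"az":0,"claw":-0.4}
    - {"tx":0,"ty":0,"tz":0,"ax":0,"ay":0,"az":0,"claw":0}
    - {"tx":0,"ty":0,"tz":0,"ax":0,"ay":0,"az":0,"claw":0.4}
    - {"tx":0,"ty":0,"tz":0,"ax":0,"ay":0,"az":0,"claw":0.4}
    - {"tx":0,"ty":0,"tz":0,"ax":0,"ay":0,"az":0,"claw":0.4}
    - {"tx":0,"ty":0,"tz":0,"ax":0,"ay":0,"az":0,"claw":0.4}
    - {"tx":0,"ty":0,"tz":0,"ax":0,"ay":0,"az":0,"claw":0.4}

```text
time_s: 21.9
tcp_pos: [0.4816, 0.2706, 0.0887]
eef_rot: [179.8, -42.6, -73.4]
contact_force: [-0.2, -0.3, -0.3]
gripper_width: 0.0599
```

```bash
python3 - <<'E'
from h import *
s=st(); print(s['contact_force'],s['gripper_width'])
cap('top','t20');cap('scene','s20')
stick(load('t20'),(100,200,185,285)); stick(load('s20'),(270,370,90,190))
E
```

```text
t 21.9 tcp [0.4816 0.2706 0.0887] trk x,y mm -350.0 86.4 j [ 65.6  32.  -28.1  28.6 -67.5 -69.2] F e,n,z 0.16 -0.33 -0.27
lean 42.56 yaw -73.59
[-0.20186128 -0.30818566 -0.27349319] 0.05991577581130319
stick n 261 c [158.5 236.2] ends [138.  238.4] [180.  233.8] ang -6.25
stick n 204 c [314.6 149.6] ends [321.7 129.3] [307.8 169.3] ang 109.2
```

>>> step_arm:
  increments:
    - {"tx":-1.5,"ty":5.2,"tz":5.9,"ax":0,"ay":0,"az":0,"claw":0.8}
    - {"tx":-2.9,"ty":9.8,"tz":11,"ax":0,"ay":0,"az":0,"claw":0.8}
    - {"tx":-2.9,"ty":9.8,"tz":11,"ax":0,"ay":0,"az":0,"claw":0.8}
    - {"tx":-2.9,"ty":9.8,"tz":11,"ax":0,"ay":0,"az":0,"claw":0.8}
    - {"tx":-2.9,"ty":9.8,"tz":11,"ax":0,"ay":0,"az":0,"claw":0.8}
    - {"tx":-2.9,"ty":9.8,"tz":11,"ax":0,"ay":0,"az":0,"claw":0.8}
    - {"tx":-2.9,"ty":9.8,"tz":15,"ax":0,"ay":0,"az":0,"claw":0.8}
    - {"tx":0,"ty":0,"tz":40,"ax":0,"ay":0,"az":0,"claw":0.8}
    - {"tx":0,"ty":0,"tz":40,"ax":0,"ay":0,"az":0,"claw":0.8}
    - {"tx":0,"ty":0,"tz":40,"ax":0,"ay":0,"az":0,"claw":0.8}
    - {"tx":0,"ty":0,"tz":0,"ax":0,"ay":0,"az":0,"claw":0.8}
    - {"tx":0,"ty":0,"tz":0,"ax":0,"ay":0,"az":0,"claw":0.8}

```text
time_s: 23.2
tcp_pos: [0.4626, 0.335, 0.2858]
eef_rot: [180.0, -42.4, -73.4]
contact_force: [0.6, 0.2, -0.5]
gripper_width: 0.0784
```

```bash
python3 - <<'E'
from h import *
s=st(); dots('21')
stick(load('top0'),(100,200,185,285)); stick(load('t21'),(100,200,185,285)); stick(load('s21'),(270,370,90,190))
c=load('s21')['image']
cr=lambda im,x,y,w,h,k:cv2.resize(im[y:y+h,x:x+w],(w*k,h*k),interpolation=cv2.INTER_CUBIC)
cv2.imwrite('pics/g7.png',cr(c,200,110,150,200,3))
E
```

```text
t 23.2 tcp [0.4626 0.335  0.2858] trk x,y mm -415.2 102.9 j [ 70.   23.7 -10.7  23.7 -91.7 -60.5] F e,n,z 0.13 0.68 -0.48
lean 42.41 yaw -73.49
top [(19, array([343.4, 171.4]), np.float64(147.5)), (12, array([324.2, 181.9]), np.float64(89.9)), (18, array([317.1, 184.3]), np.float64(70.7))]
scene [(25, array([251.6, 277.1]), np.float64(70.5)), (19, array([249.3, 286.9]), np.float64(96.4)), (32, array([243.1, 310.7]), np.float64(156.7))]
stick n 249 c [158.3 236.1] ends [137.8 238.7] [179.2 233.4] ang -7.32
stick n 252 c [158.8 236.2] ends [137.8 238.5] [180.  233.8] ang -6.38
stick n 186 c [314.4 150.5] ends [321.8 129.6] [307.8 169.3] ang 109.49
```

View pics/g7.png

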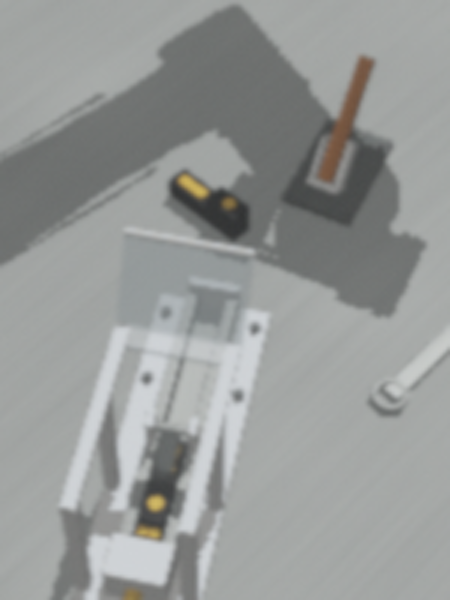

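```bash
python3 -c "
from h import *
print(r.close_job())"
```

```text
the job is handed in; nothing more can be done
None
```

The carrier is fed in and held by the catch, and the stick is back leaning in its rest. The job was handed in at about 23 s of the 58 s allowed, with the gripper open and clear of everything.

**Feeding:** I gripped the stick in its rest and lowered it into the channel behind the carrier. I then pushed in steps down to 1 mm, with 8 to 12 N over the spring stretch. The catch's drop could not be told from the force readings, so I went on to the hard stop. The last two 1 mm steps there peaked at about 20 N, above your 8 to 15 N range.

**Carrier check:** When I drew the stick back, the carrier came back 6.3 mm, which matches the catch holding it after the hard stop. The brass dot on its head then stayed put (within 0.5 mm) in every later picture.

**Stick check:** It turned about 2 to 3° in the grip during the push, so I corrected for that when putting it back. It touched down at about 6 N. After release its ends were within 1 pixel (about 2 mm) of where they started, and it leans between the cheeks about 1° askew.

**What did not go smoothly:**
- **Joint limit:** joint 3 read −58.3° against its −58.28° limit for about half a second early in the push, when I leaned the hand back too far. That pushed the tool about 5 mm sideways. I reduced the lean to 35° and finished at that angle; I cannot tell whether the limit was counted as passed.
- **Bystanders:** I did not measure them again. The spare carrier and the end of the wrench looked undisturbed in the last picture; the driver, brush, jar and bin were outside that crop.

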